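Load and lock the cabin's rescue gear rack

TASK

Put every piece of rescue gear that is lying out (steel multi-tool, black headlamp, orange shovel grip, yellow beacon: not all are always there) on the rack's sloping wooden ledge, each lying lengthwise up the slope, fully on the ledge and clear of your grip. Then turn the handwheel until the red pointer on its rim stands at the white index post on the far side, which brings the rack's locking tongue under the shackle, and last press the padlock's shackle down until it clicks and stays down. Do not disturb the jar, crampon and flask.

Things in the scene. Friction and masses are not known exactly. Their poses are not given: they have to be found in the camera images.
- multitool_mid (a point): Closed multi-tool, a bright steel slab 105 long x 38 wide x 32 mm high, 0.24 kg. Loose; may be absent. This point is its centre (half-way up); its own x runs along its length, its y across its width, its z is up.
- headlamp_mid (a point): Headlamp unit (no strap): black box 72 long x 44 wide x 34 mm high with a round grey lens barrel 18 mm long at its +x end; the box's middle is 10 mm to -x of this point; 90 mm over all, 0.12 kg. Loose; may be absent. This point is its centre (half-way up); its own x runs along its length, its y across its width, its z is up.
- shovel_grip_mid (a point): Avalanche shovel grip: orange plastic bar 92 long x 36 wide x 34 mm high with dark ribs and a round aluminium spigot 26 mm long at its +x end; the bar's middle is 12 mm to -x of this point; 116 mm over all, 0.15 kg. Loose; may be absent. This point is its centre (half-way up); its own x runs along its length, its y across its width, its z is up.
- beacon_mid (a point): Yellow avalanche beacon, 106 long x 46 wide x 34 mm high, 0.20 kg. Loose; may be absent. This point is its centre (half-way up); its own x runs along its length, its y across its width, its z is up.
- ledge: Fixed sloping brown wood ledge of the rack, 120 mm deep (x) x 390 mm wide (y). Origin: centre of its upper surface, 78 mm above the table; x points up the slope (15 degrees, away from the robot), z square to the surface. Lip 8 mm thick, 10 mm high in front of x = -60 mm; the other edges are open. Four pieces fit 106 mm apart.
- wheel (a joint): Angle of the grey handwheel (upright axis), rad; grows anticlockwise seen from above, 0 to 2.8, begins between 0 and 0.9. The pointer stands at the index post at 2.0; there is no stop there. Stiff enough to stay where it is left (about 0.12 N m).
- wheel_grip (a point): Centre of the wheel's black grip bar, on the wheel's axis, 62 mm above the table. The bar is 66 long (along this point's x, which turns with the wheel and points to the red pointer) x 16 wide x 40 mm high (its top is 20 mm above this point) and stands on the wheel's disc, 100 mm in diameter, whose top is 20 mm below this point.
- pointer (a point): Outer end of the red pointer on the wheel's rim, 60 mm from the axis.
- index (a point): White index post beside the rim on the side of the wheel far from the robot, fixed to the rack, 68 mm from the wheel's axis; this point is 40 mm above the table and the post's top is at 52 mm.
- shackle (a joint): How far the padlock's steel shackle is pressed into its brass body, m: 0 open, 0.018 fully home. It moves straight down. A hidden sprung pawl pushes back with about 10 N at most and clicks over near 0.0145: let go before that it springs back up, beyond it it snaps home by itself and stays.
- shackle_top (a point): Top of the shackle's bow (round steel bar 9 mm thick, legs 36 mm apart along the ledge's y); moves with it, 114 mm above the table when open, 96 mm when home. Press here from above.
- jar: Bystander: frosted storage jar with grey lid, 90 mm across, 130 mm high; origin at the centre of its underside.
- crampon: Bystander: grey crampon, about 160 x 78 x 68 mm; origin at the centre of its underside.
- flask: Bystander: blue flask, 70 mm across, 200 mm high; origin at the centre of its underside.

How it is judged:
On the way, in this order (a step that is already met when the one before it is completed fails the run):
1. every piece of gear present lies on the ledge (x of multitool_mid in the frame of ledge between -0.035 and 0.035 m and y of multitool_mid in the frame of ledge between -0.18 and 0.18 m and z of multitool_mid in the frame of ledge between 0.01 and 0.028 m and angle between the x axis of each of multitool_mid, headlamp_mid, shovel_grip_mid, beacon_mid and the x axis of ledge, either way round below 0.35 rad and linear speed of each of multitool, headlamp, shovel_grip, beacon below 0.03 m/s and x of headlamp_mid in the frame of ledge between -0.035 and 0.035 m and y of headlamp_mid in the frame of ledge between -0.18 and 0.18 m and z of headlamp_mid in the frame of ledge between 0.01 and 0.028 m and x of shovel_grip_mid in the frame of ledge between -0.035 and 0.035 m and y of shovel_grip_mid in the frame of ledge between -0.18 and 0.18 m and z of shovel_grip_mid in the frame of ledge between 0.01 and 0.028 m and x of beacon_mid in the frame of ledge between -0.035 and 0.035 m and y of beacon_mid in the frame of ledge between -0.18 and 0.18 m and z of beacon_mid in the frame of ledge between 0.01 and 0.028 m), for 0.2 s.
2. the wheel's pointer stands at the index post (value of joint wheel between 1.9 and 2.1 rad), for 0.2 s.
3. the shackle is pressed home past the click (value of joint shackle above 0.0155 m), for 0.2 s.
At the end, for the whole second after the job is handed in: Each piece present rests on the ledge: centre within 35 mm of mid-depth, within 180 mm of the middle sideways, 10 to 28 mm above the surface, its length within 0.35 rad of the slope line; wheel at 1.9 to 2.1 rad; shackle over 15.5 mm down (all of step 1 and all of step 2 and value of joint shackle above 0.0155 m); the robot touches nothing.
It fails at once if the jar is pushed more than 40 mm (distance of jar from where it was at the start of the episode above 0.04 m).
It fails at once if the crampon is pushed more than 40 mm (distance of crampon from where it was at the start of the episode above 0.04 m).
It fails at once if the flask is pushed more than 40 mm (distance of flask from where it was at the start of the episode above 0.04 m).
Of multitool, headlamp, shovel_grip, beacon only 3 to 4 are there at a start; the rules pass over those that are not, and their reading is None.
At some moment in a run one of multitool, headlamp, shovel_grip, beacon may be knocked a few centimetres aside while the robot is not near it.
Once in a run the grip may slacken for a moment while it holds something.
It also fails if it takes over 210 s, if anything falls off the work surface, if the arm or the gripper's body presses on something with over 40 N, if the wrist force passes 120 N, or if a joint passes its speed limit or range.

ROBOT

A 6-joint arm with a two-finger parallel gripper is mounted at the origin on the work surface. World frame = base frame: x ahead of the robot, y to its left, z up, the work surface at z = 0. Lengths are in m, angles in rad, forces in N, time in s.
With the tool pointing down it reaches from about 0.35 to 0.775 m from the base axis. Payload 5.5 kg.
Tool frame: the origin (TCP) lies on the mounting face of the last link; the fingertips stand 173 mm ahead of it and the grasp point (between the pads) lies 155 mm ahead of it; z points along the fingers, y is the direction in which the jaws open and shut (so a half turn about z gives the same grasp; the last joint's range is limited). The gripper opens to 85 mm and grips with 20 to 120 N. Pads are 22 mm wide; open, the fingers measure 114 mm over their backs; the gripper's body (76 mm by 85 mm) begins 54 mm behind the grasp point. The pads swing forward as they close: fully open they stand 13 mm farther back than shut.
Start: joints at [-0.14, 0.313, 0.046, 1.304, 0, 1.431], TCP at [0.575, -0, 0.405] pointing down, gripper open.
Joint ranges: [-2.76, 2.76], [-0.86, 1.69], [-1.03, 1.26], [-2.2, 2.34], [-1.47, 1.5], [-3.14, 3.14]. Speed limits (rad/s): [2.57, 2.57, 3.14, 3.14, 3.14, 3.14].

INTERFACE

Orientations are given as a unit quaternion [w, x, y, z].
In Python, from workcell import * gives the robot as it stands. The module is installed in compiled form; this text tells all that it offers.
- The arm moves only by the shell command python3 -m crank 'ROWS' [FORCE]. ROWS is JSON, a list of rows, each a list of 7 numbers: the shift along the tool's x, y, z in mm, then the turn, a rotation vector about the tool's x, y, z in degrees, then the opening, from 0 (shut) to 1 (fully open). A call has exactly 8 rows; each row shifts and turns the commanded pose from where the row before left it, along the tool's axes as they then stand; what a row does not reach is not made up. A row lasts 1/8 s, in which the tool goes at most 62.5 mm and 10.7 degrees, less where a joint would pass 70% of its speed; a pose out of reach is approached as far as the arm can. A call with a gripper value outside its range is refused whole. The fingers move at their own pace and stop on an object; FORCE is the grip in N (left out, the last holds). Time passes only in rows, so rows that do not move let the fingers close, or fill a call up. It gives the time, the measured TCP pose, the force and the opening at its end, in the units of the state.
- get_state(): the state, without advancing time (a new reading comes with each control period).
- read_camera(name): name is "scene" or "side" or "wrist"; returns the picture (420x560x3 uint8, blue, green, red); there is no depth.
- calibration(name): a dict with "fx", "fy", "cx", "cy" (pixels), "extrinsics" (4x4, takes a point from world to camera coordinates). Camera axes: x right, y down, z forward; pixel columns grow to the right and rows downward; lengths in m; the calibration is good to about 2 mm. A picture is of the moment at which its call begins: read the wrist's pose just before it. calibration takes no time and is no camera call; for the wrist camera it gives the pose at the moment of the call.
- hand_in(): hands the job in, once; it reports no verdict.
The state is a dict: "clock": time; "joint_pos": joint angles; "qvel": joint speeds; "tau": joint torques, N m; "tcp_pos": TCP position; "orientation": TCP orientation; "wrist_force": force on the tool from outside, world axes, zero at the start; "ft_torque": the same for the moment, N m; "finger_gap": finger opening in m.
Only numpy, scipy, OpenCV 4.12 (cv2) and the standard library are available. Lean on these libraries where they do the work, as an engineer would, in place of code of your own. Each camera call takes 0.05 s, during which the arm holds its last target.

## Working session

There is one attempt and no reset: what is moved stays moved. The work goes in short steps, Python scripts to look and compute and a shell command to move; the robot and the scene stay as the last step left them, time stands still between calls to the robot, and variables do not carry over. Pictures are saved under pics/ and viewed, and the job is handed in when it is done.

```bash
mkdir -p pics; ls; python3 - <<'E'
from workcell import *
import cv2
s=get_state();print(s)
for n in ["scene","side","wrist"]:
    cv2.imwrite(f"pics/{n}0.png",read_camera(n)); c=calibration(n); print(n,c)
E
```

```text
pics
{'clock': 0.0, 'joint_pos': array([-1.39596997e-01,  3.14005569e-01,  4.49585202e-02,  1.30357293e+00,
        2.24609305e-05,  1.43118015e+00]), 'qvel': array([-8.16171042e-04,  1.25800415e-05, -3.58302012e-04, -1.54310858e-03,
       -2.55087825e-04,  7.74965203e-04]), 'tau': array([-2.90074182e-03, -4.80629075e+01,  2.98531097e+01,  1.95313990e-02,
       -3.83516899e-04, -4.27451073e-05]), 'tcp_pos': array([5.74804261e-01, 2.24775375e-05, 4.03797260e-01]), 'orientation': array([-7.34966103e-04,  7.07099712e-01,  7.07113262e-01, -5.39797175e-04]), 'wrist_force': array([-0.56107063, -0.0052407 ,  0.00528233]), 'ft_torque': array([ 0.03161868,  0.02618925, -0.01596932]), 'finger_gap': 0.08545010277884167}
scene {'fx': 505.88331550671495, 'fy': 505.88331550671495, 'cx': 274.99063753466385, 'cy': 212.52431725094684, 'extrinsics': array([[ 0.15119896,  0.98837977,  0.01563006, -0.13126642],
       [ 0.69266018, -0.09465349, -0.71502629, -0.3146314 ],
       [-0.70523808,  0.11893755, -0.69892282,  1.73923843],
       [ 0.        ,  0.        ,  0.        ,  1.        ]])}
side {'fx': 512.9017046220421, 'fy': 512.9017046220421, 'cx': 281.6027744716521, 'cy': 203.34212024994713, 'extrinsics': array([[ 0.73014162, -0.68327769, -0.00498144, -0.39926521],
       [-0.38882473, -0.40947607, -0.8253149 ,  0.30149748],
       [ 0.56187947,  0.60453367, -0.56465078,  1.27367905],
       [ 0.        ,  0.        ,  0.        ,  1.        ]])}
wrist {'fx': 303.0349475708065, 'fy': 303.0349475708065, 'cx': 277.53533020095114, 'cy': 206.10399041749037, 'extrinsics': array([[ 9.99999919e-01,  1.53428625e-04, -3.73266345e-04,
        -5.75235380e-01],
       [ 2.66910464e-04, -9.45177015e-01,  3.26558325e-01,
        -4.23334110e-02],
       [-3.02699375e-04, -3.26558398e-01, -9.45176979e-01,
         3.80879734e-01],
       [ 0.00000000e+00,  0.00000000e+00,  0.00000000e+00,
         1.00000000e+00]])}
```

View pics/scene0.png

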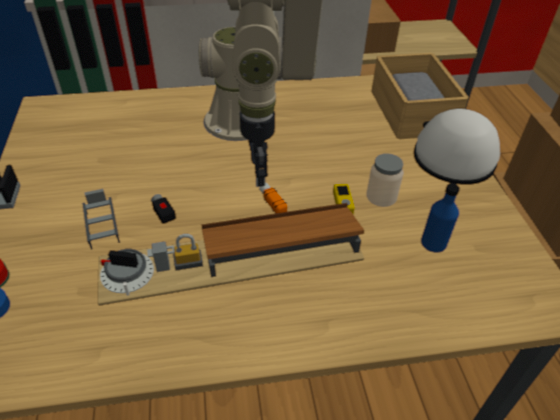

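View pics/side0.png

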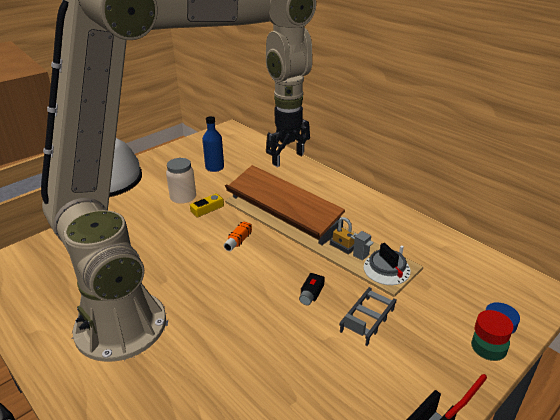

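View pics/wrist0.png

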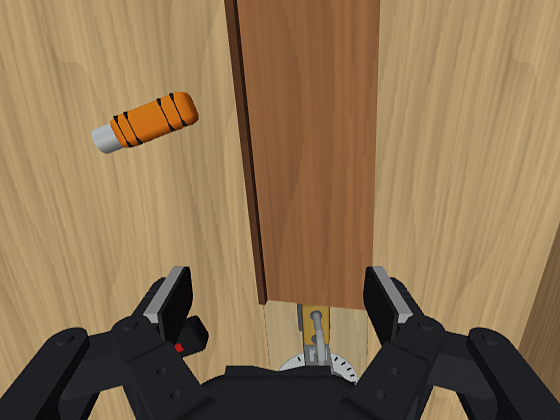

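The scene shows three pieces: headlamp (163,208 scene), shovel grip (275,201) and beacon (344,196). No multi-tool is visible. The wheel is at (127,265), the padlock at (187,252) and the ledge in the middle.

```bash
cat > h.py <<'E'
from workcell import *
import cv2,numpy as np
from scipy.spatial.transform import Rotation as R
def ray(c,uv):
    E=c["extrinsics"];Rm=E[:3,:3];t=E[:3,3]
    d=np.array([(uv[0]-c["cx"])/c["fx"],(uv[1]-c["cy"])/c["fy"],1.])
    return -Rm.T@t, Rm.T@d
def onz(c,uv,z):
    o,d=ray(c,uv); return o+d*(z-o[2])/d[2]
def proj(c,P):
    q=c["extrinsics"]@np.append(P,1); return np.array([c["fx"]*q[0]/q[2]+c["cx"],c["fy"]*q[1]/q[2]+c["cy"]])
def tri(c1,u1,c2,u2):
    o1,d1=ray(c1,u1);o2,d2=ray(c2,u2)
    A=np.stack([d1,-d2],1);s=np.linalg.lstsq(A,o2-o1,rcond=None)[0]
    a=o1+d1*s[0];b=o2+d2*s[1];return (a+b)/2,np.linalg.norm(a-b)
def mask(im,lo,hi):
    return cv2.inRange(cv2.cvtColor(im,cv2.COLOR_BGR2HSV),np.array(lo),np.array(hi))
def blobs(m,amin=30):
    n,l,st,ce=cv2.connectedComponentsWithStats(m)
    return [(st[i],ce[i],(l==i).astype(np.uint8)) for i in range(1,n) if st[i][4]>=amin]
COL=dict(orange=([5,190,150],[17,255,255]),yellow=([22,190,120],[34,255,255]),red=([0,180,90],[3,255,255]),brown=([4,120,60],[14,200,190]),black=([0,0,0],[180,90,55]),white=([0,0,200],[180,30,255]))
E
python3 - <<'E'
from h import *
for n in ["scene","side","wrist"]:
    im=cv2.imread(f"pics/{n}0.png");c=calibration(n)
    for k in ["orange","yellow","red","brown"]:
        for st,ce,m in blobs(mask(im,*COL[k]),12):
            if k=="brown" and st[4]<1500: continue
            r=cv2.minAreaRect(cv2.findNonZero(m)); z={"orange":.02,"yellow":.025,"red":.034,"brown":.078}[k]
            print(n,k,st[4],ce.round(1),[x if np.isscalar(x) else np.round(x,1) for x in r],onz(c,ce,z).round(3))
for n in ["scene","side"]:
    im=cv2.imread(f"pics/{n}0.png")
    x0,y0,x1,y1=(80,160,220,300) if n=="scene" else (280,210,440,350)
    cv2.imwrite(f"pics/{n}0z.png",cv2.resize(im[y0:y1,x0:x1],None,fx=4 if n=="side" else 4.2,fy=4 if n=="side" else 4.2))
E
```

```text
scene orange 201 [276.  198.1] [array([276.1, 198.3]), array([25.9,  8.9]), 51.34019470214844] [0.426 0.07  0.02 ]
scene yellow 181 [344.4 195.8] [array([343.8, 196.2]), array([27.9, 14.6]), 75.96376037597656] [0.447 0.263 0.025]
scene yellow 62 [187.4 250.5] [array([188., 250.]), array([ 8., 18.]), 90.0] [ 0.594 -0.183  0.025]
scene red 1039 [419.3   8.7] [array([417.5,  10. ]), array([61., 20.]), 0.0] [-0.756  0.929  0.034]
scene red 1103 [471.1  17.5] [array([468.6,  18.6]), array([31. , 48.1]), 16.927513122558594] [-0.636  1.131  0.034]
scene red 3919 [517.7  34.5] [array([518.1,  35.7]), array([54.4, 94.7]), 19.653823852539062] [-0.446  1.258  0.034]
scene red 346 [458.1  65.7] [array([457.4,  66.5]), array([14.7, 30.1]), 86.8201675415039] [-0.217  0.888  0.034]
scene red 25 [162.6 205.1] [array([162.5, 205. ]), array([4., 5.]), 90.0] [ 0.426 -0.244  0.034]
scene red 108 [  2.3 272.3] [array([  3., 272.]), array([22.,  6.]), 90.0] [ 0.611 -0.622  0.034]
scene brown 4315 [279.  231.8] [array([282.5, 231.1]), array([ 31.6, 157.3]), 80.90972137451172] [0.61  0.048 0.078]
side orang
[... 1073 characters left out ...]
64844] [0.47 0.08 0.02]
wrist orange 356 [170.  110.9] [array([170.1, 111.4]), array([31.9, 12.2]), 65.55604553222656] [0.456 0.074 0.02 ]
wrist orange 1012 [147.3 119.9] [array([147.1, 120.1]), array([30.6, 34.6]), 67.61986541748047] [0.429 0.065 0.02 ]
wrist orange 432 [122.7 130.1] [array([122.5, 130.5]), array([30.9, 16.5]), 63.43495178222656] [0.399 0.054 0.02 ]
wrist red 52 [178.6 347.2] [array([178.6, 347.2]), array([8. , 6.3]), 63.43495178222656] [ 0.435 -0.244  0.034]
wrist brown 2260 [243.9 143.5] [array([245. , 151.9]), array([306.6,   8.4]), 83.6598129272461] [0.543 0.046 0.078]
wrist brown 37311 [312.9 142.5] [array([308. , 154.5]), array([309., 142.]), 90.0] [0.609 0.047 0.078]
```

```bash
python3 - <<'E'
import cv2
im=cv2.imread("pics/scene0.png")[160:290,190:370];cv2.imwrite("pics/s0l.png",cv2.resize(im,None,fx=4,fy=4))
E
```

```text
(no output)
```

View pics/scene0z.png

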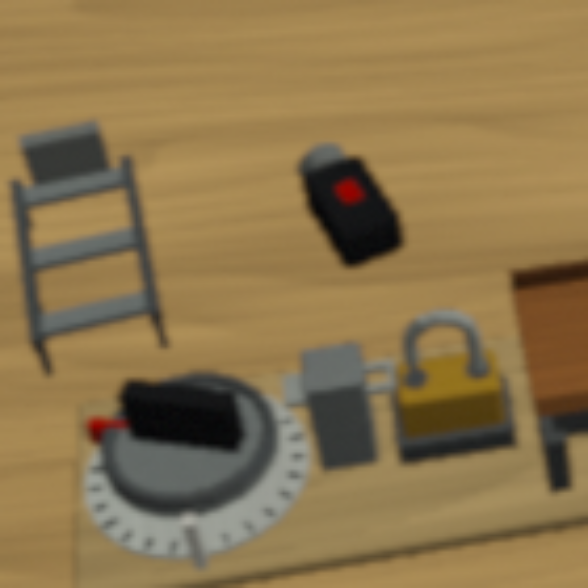

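View pics/side0z.png

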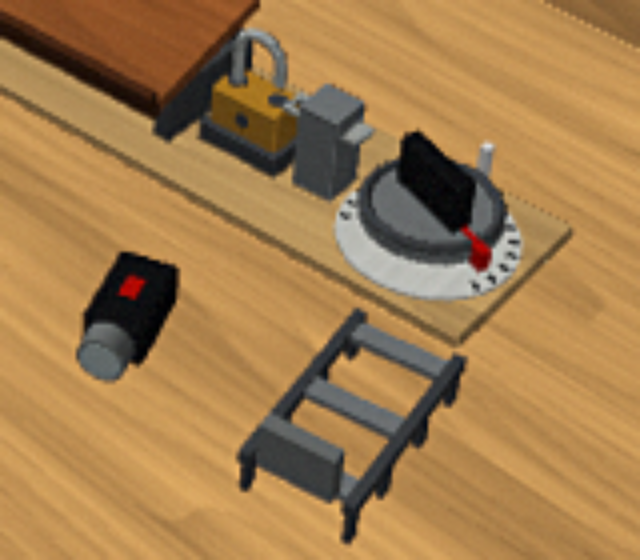

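View pics/s0l.png

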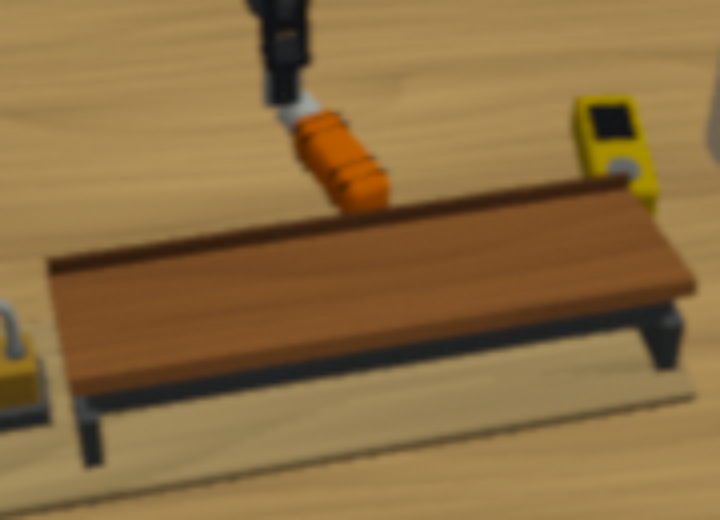

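```bash
python3 - <<'E'
from h import *
cs=calibration("scene");cd=calibration("side");cw=calibration("wrist")
bl=onz(cs,(208,256.25),.0935);br=onz(cs,(363.25,229.5),.0935)
fl=onz(cs,(202,225.5),.071);fr=onz(cs,(347.2,204.5),.071)
for n,p in zip("bl br fl fr".split(),[bl,br,fl,fr]): print(n,p.round(4),"side",proj(cd,p).round(1),"wrist",proj(cw,p).round(1))
print(np.linalg.norm(bl-br),np.linalg.norm(fl-fr),np.degrees(np.arctan2(*(br-bl)[:2])),np.degrees(np.arctan2(*(fr-fl)[:2])))
print("wrist corner back", onz(cw,(372,310),.0935),onz(cw,(268,301),.0625))
im=cv2.imread("pics/side0.png")[150:250,215:355];cv2.imwrite("pics/d0l.png",cv2.resize(im,None,fx=5,fy=5))
E
```

```text
bl [ 0.68   -0.1306  0.0935] side [344.2 207.9] wrist [372.3 307.3]
br [0.6458 0.2529 0.0935] side [251.8 164.8] wrist [ 379.5 -156.1]
fl [ 0.5558 -0.1403  0.071 ] side [317.4 232.9] wrist [261.1 301.9]
fr [0.5302 0.2448 0.071 ] side [226.7 184. ] wrist [ 219.1 -118.6]
0.3850731856087696 0.3859773272148509 -5.0950163220033575 -3.8033640597264533
wrist corner back [ 0.68007242 -0.13421988  0.0935    ] [ 0.56366717 -0.14532183  0.0625    ]
```

View pics/d0l.png

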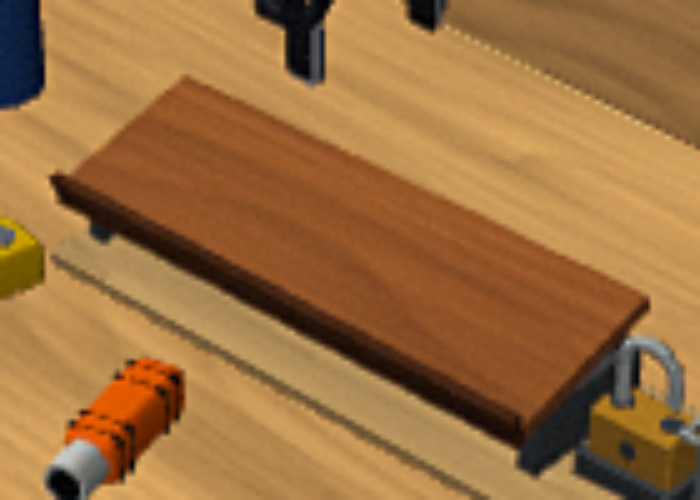

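```bash
python3 - <<'E'
from h import *
cs=calibration("scene");cd=calibration("side");cw=calibration("wrist")
for n,uv in [("tip",(100,140)),("end",(194,106))]: print("shovel",n,onz(cw,uv,.017).round(4))
def crop(n,x0,y0,x1,y1,f,o):
    im=cv2.imread(f"pics/{n}0.png")[y0:y1,x0:x1];cv2.imwrite(f"pics/{o}.png",cv2.resize(im,None,fx=f,fy=f,interpolation=cv2.INTER_CUBIC))
crop("side",150,140,260,255,5,"d0b")
crop("scene",320,140,480,260,4.5,"s0b")
print("jar top",tri(cs,(388,164),cd,(179,166)))
E
```

```text
shovel tip [0.3696 0.0422 0.017 ]
shovel end [0.4819 0.0796 0.017 ]
jar top (array([0.43911322, 0.37715788, 0.1205981 ]), np.float64(0.0023504107798964897))
```

View pics/d0b.png

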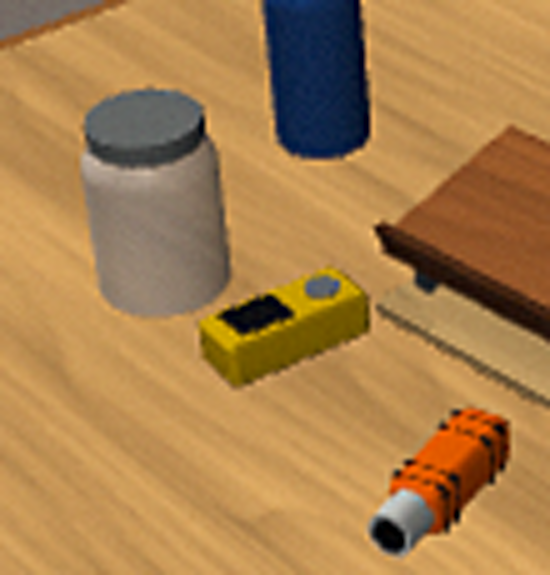

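View pics/s0b.png

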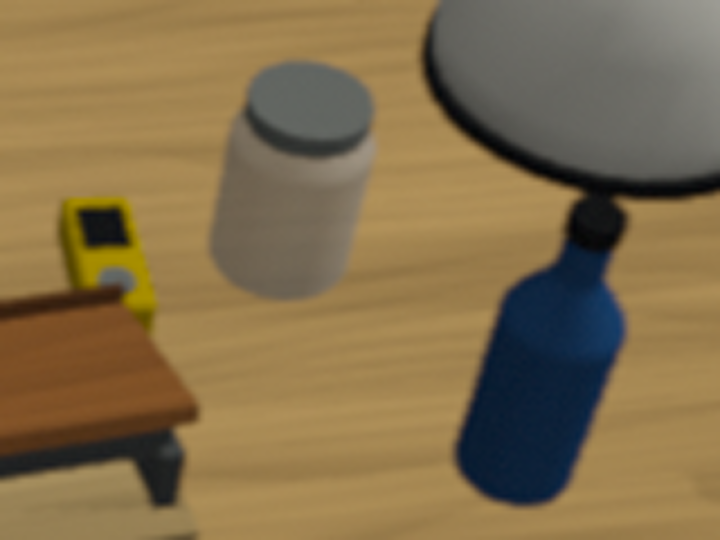

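```bash
python3 - <<'E'
from h import *
cs=calibration("scene");cd=calibration("side")
B=[onz(cd,(150+u/5,140+v/5),.034) for u,v in [(201,332),(335,268),(369,300),(236,358)]]
print("beacon",np.round(B,3).tolist(),np.mean(B,0).round(3))
B=[onz(cs,(320+u/4.5,140+v/4.5),.034) for u,v in [(64,200),(128,198),(154,308)]]
print("beacon sc",np.round(B,3).tolist())
H=[onz(cs,(80+u/4.2,160+v/4.2),.034) for u,v in [(308,177),(360,158),(401,233),(347,252)]]
print("head",np.round(H,3).tolist(),np.mean(H,0).round(3))
H=[onz(cd,(280+u/4,210+v/4),.034) for u,v in [(122,253),(179,266),(148,325),(88,308)]]
print("head side",np.round(H,3).tolist(),np.mean(H,0).round(3))
E
```

```text
beacon [[0.397, 0.267, 0.034], [0.504, 0.268, 0.034], [0.497, 0.222, 0.034], [0.396, 0.228, 0.034]] [0.449 0.246 0.034]
beacon sc [[0.406, 0.243, 0.034], [0.409, 0.284, 0.034], [0.511, 0.274, 0.034]]
head [[0.411, -0.27, 0.034], [0.397, -0.236, 0.034], [0.472, -0.21, 0.034], [0.485, -0.244, 0.034]] [ 0.441 -0.24   0.034]
head side [[0.45, -0.217, 0.034], [0.468, -0.252, 0.034], [0.413, -0.277, 0.034], [0.396, -0.239, 0.034]] [ 0.432 -0.246  0.034]
```

Measured: shovel grip mid (0.426, 0.061), yaw 18.4° and 118 mm long (should be 116). Headlamp box is about (0.436, -0.243) and the beacon about (0.452, 0.25). Ledge centre is about (0.608, 0.057), yaw 4.6°. I start with the shovel grip.

```bash
python3 -m crank '[[20,-50,33,0,0,0,1],[20,-50,33,0,0,0,1],[21,-49,34,0,0,0,1],[0,0,0,0,0,-10,1],[0,0,0,0,0,-10,1],[0,0,0,0,0,-10,1],[0,0,0,0,0,-10,1],[0,0,0,0,0,-10,1]]' 40
python3 -m crank '[[0,0,0,0,0,-10,1],[0,0,0,0,0,-10,1],[0,0,0,0,0,-10,1],[0,0,0,0,0,-10,1],[0,0,0,0,0,-10,1],[0,0,0,0,0,-8.4,1],[0,0,0,0,0,0,1],[0,0,0,0,0,0,1]]'
cat >> h.py <<'E'
def fr(s=None):
    s=s or get_state(); q=s["orientation"]; M=R.from_quat(q,scalar_first=True).as_matrix(); return s["tcp_pos"],M
def report():
    s=get_state();p,M=fr(s);g=p+M[:,2]*.155
    print("t",round(s["clock"],2),"tcp",p.round(4),"grasp",g.round(4),"xyaw",round(np.degrees(np.arctan2(M[1,0],M[0,0])),2),"z",M[:,2].round(3),"gap",round(s["finger_gap"],4),"F",s["wrist_force"].round(1),"q",s["joint_pos"].round(2))
    return p,M,g
def snap(name,tag):
    c=calibration(name);im=read_camera(name);cv2.imwrite(f"pics/{tag}.png",im);return c,im
E
python3 - <<'E'
from h import *
report();c,im=snap("wrist","w1")
import pickle;pickle.dump(c,open("w1.pkl","wb"))
E
```

```text
clock: 1.15
tcp_pos: [0.4274, 0.0604, 0.3056]
orientation: [-0.0, 0.339, 0.941, -0.0]
wrist_force: [-0.3, 0.1, -0.3]
finger_gap: 0.0852
clock: 2.15
tcp_pos: [0.4276, 0.0603, 0.3057]
orientation: [-0.0, -0.159, 0.987, 0.0]
wrist_force: [-0.5, -0.4, 0.1]
finger_gap: 0.0854
t 2.15 tcp [0.4276 0.0603 0.3057] grasp [0.4275 0.0603 0.1507] xyaw -161.74 z [-0.  0. -1.] gap 0.0854 F [-0.5 -0.4  0.1] q [-0.05  0.1  -0.48  1.   -0.   -0.36]
```

View pics/w1.png

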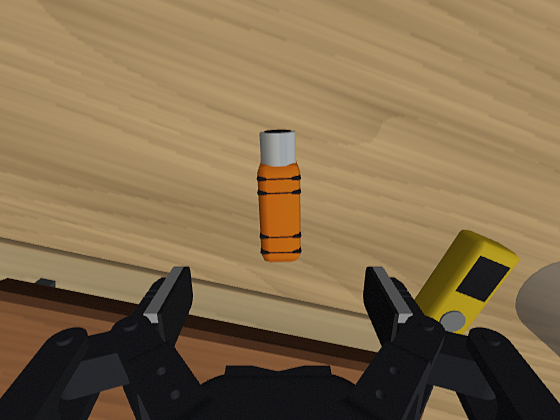

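```bash
cat >> h.py <<'E'
def intool(P):
    p,M=fr(); return (M.T@(np.asarray(P)-p))*1000
E
python3 - <<'E'
from h import *
import pickle;c=pickle.load(open("w1.pkl","rb"))
p,M,g=report()
for n,uv,z in [("spigot tip",(278,132),.03),("barfar",(280,260),.02),("barnear",(279,165),.034),("L",(258,215),.03),("R",(301,215),.03)]:
    P=onz(c,uv,z);print(n,P.round(4),intool(P).round(1))
for uv in [(458,237),(517,256),(412,322)]: 
    print("beacon corner",onz(c,uv,.034).round(4))
E
```

```text
t 2.2 tcp [0.4276 0.0603 0.3057] grasp [0.4276 0.0603 0.1507] xyaw -161.71 z [-0.  0. -1.] gap 0.0853 F [0.3 0.  0.4] q [-0.05  0.1  -0.48  1.    0.   -0.37]
spigot tip [0.3699 0.0416 0.03  ] [ 60.7   0.3 275.7]
barfar [0.4828 0.0809 0.02  ] [-58.9   2.2 285.7]
barnear [0.3939 0.0503 0.034 ] [ 35.2   1.1 271.7]
L [0.4418 0.0471 0.03  ] [ -9.4 -17.  275.7]
R [0.4302 0.0825 0.03  ] [ -9.4  20.2 275.7]
beacon corner [0.4052 0.2188 0.034 ]
beacon corner [0.4052 0.2781 0.034 ]
beacon corner [0.4996 0.2215 0.034 ]
```

```bash
python3 -m crank '[[-3,1,40,0,0,0,1],[-3,0,40,0,0,0,1],[0,0,30,0,0,0,1],[0,0,16,0,0,0,1],[0,0,0,0,0,0,0],[0,0,0,0,0,0,0],[0,0,0,0,0,0,0],[0,0,0,0,0,0,0]]' 50
python3 - <<'E'
from h import *
report()
E
```

```text
clock: 3.2
tcp_pos: [0.4338, 0.0632, 0.181]
orientation: [0.001, -0.16, 0.987, -0.0]
wrist_force: [-0.0, -0.3, 5.9]
finger_gap: 0.0352
t 3.2 tcp [0.4338 0.0632 0.181 ] grasp [0.4342 0.0631 0.026 ] xyaw -161.61 z [ 0.003 -0.    -1.   ] gap 0.0352 F [-0.  -0.3  5.9] q [-0.04  0.26 -0.64  0.67  0.   -0.36]
```

```bash
python3 -m crank '[[0,0,-30,0,0,0,0],[0,0,-50,0,0,0,0],[0,0,-40,0,0,0,0],[0,0,0,0,0,7,0],[0,0,0,0,0,7,0],[0,0,0,0,-7.5,0,0],[0,0,0,0,-7.5,0,0],[0,0,0,0,0,0,0]]'
cat >> h.py <<'E'
LC=np.array([.608,.057,.078]);YAW=np.radians(4.6)
def ledgeR():
    return R.from_euler('z',YAW).as_matrix()@R.from_euler('y',-np.radians(15)).as_matrix()
def toledge(P): return ledgeR().T@(np.asarray(P)-LC)*1000
def plan(lx,ly,dx,h,up=0):
    """piece mid to ledge (lx,ly); dx = grasp minus mid along ledge x (mm); h= grasp height above surface"""
    L=ledgeR();T=LC+L@(np.array([lx+dx,ly,h+up])/1000)
    D=np.stack([-L[:,0],-L[:,1]*-1*-1,-L[:,2]],1)
    D[:,1]=np.cross(D[:,2],D[:,0])
    p,M=fr();g=p+M[:,2]*.155
    print("grasp target",T.round(4),"tool shift about grasp pt mm",(M.T@(T-g)*1000).round(1),"rotvec deg",np.degrees(R.from_matrix(M.T@D).as_rotvec()).round(1),"ledge-frame shift",(L.T@(T-g)*1000).round(1),"TCP shift in tool", (M.T@(T-.155*D[:,2]-p)*1000).round(1))
E
python3 - <<'E'
from h import *
report();plan(0,0,7,26,60);plan(0,0,7,26)
c,im=snap("side","d2")
E
```

```text
clock: 4.2
tcp_pos: [0.4315, 0.0632, 0.2997]
orientation: [0.13, -0.038, 0.991, 0.005]
wrist_force: [-0.2, 0.5, -1.5]
finger_gap: 0.0351
t 4.2 tcp [0.4315 0.0632 0.2997] grasp [0.4714 0.0663 0.1499] xyaw -175.61 z [ 0.257  0.02  -0.966] gap 0.0351 F [-0.2  0.5 -1.5] q [-0.05 -0.01 -0.63  0.69  0.03 -0.12]
grasp target [0.5926 0.0558 0.1629] tool shift about grasp pt mm [-119.3  -19.8   18.4] rotvec deg [-0.1 -0.  -0.2] ledge-frame shift [119.2 -20.2 -18.5] TCP shift in tool [-119.2  -19.9   18.4]
grasp target [0.608  0.057  0.1049] tool shift about grasp pt mm [-119.3  -19.7   78.4] rotvec deg [-0.1 -0.  -0.2] ledge-frame shift [119.2 -20.2 -78.5] TCP shift in tool [-119.2  -19.9   78.4]
```

View pics/d2.png

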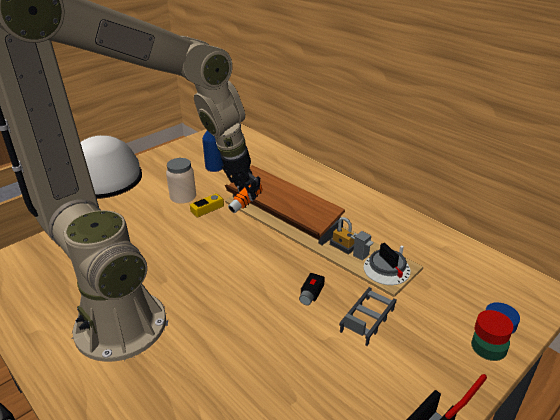

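```bash
python3 -m crank '[[-30,-5,0,0,0,0,0],[-45,-7,0,0,0,0,0],[-34,-6,10,0,0,0,0],[-10,-2,24,0,0,0,0],[0,0,20,0,0,0,0],[0,0,10,0,0,0,0],[0,0,0,0,0,0,0],[0,0,0,0,0,0,0]]'
python3 - <<'E'
from h import *
p,M,g=report();plan(0,0,7,26);print(toledge(g).round(1))
c,im=snap("side","d3");c,im2=snap("scene","s3")
cv2.imwrite("pics/c3.png",np.hstack([cv2.resize(im[140:250,200:350],None,fx=2.7,fy=2.7),cv2.resize(im2[150:270,190:340],None,fx=2.6,fy=2.6)[:297]]))
E
```

```text
clock: 5.25
tcp_pos: [0.5658, 0.0534, 0.2695]
orientation: [0.131, -0.038, 0.991, 0.005]
wrist_force: [-0.1, 0.3, -1.8]
finger_gap: 0.0347
t 5.25 tcp [0.5658 0.0534 0.2695] grasp [0.6059 0.0564 0.1198] xyaw -175.59 z [ 0.258  0.02  -0.966] gap 0.0347 F [-0.1  0.3 -1.8] q [-0.05  0.26 -0.39  0.65  0.03 -0.13]
grasp target [0.608  0.057  0.1049] tool shift about grasp pt mm [ 1.8  0.4 14.9] rotvec deg [-0.1  0.  -0.2] ledge-frame shift [ -1.8   0.4 -14.9] TCP shift in tool [ 1.7  0.3 14.9]
[ 8.8 -0.4 40.9]
```

View pics/c3.png

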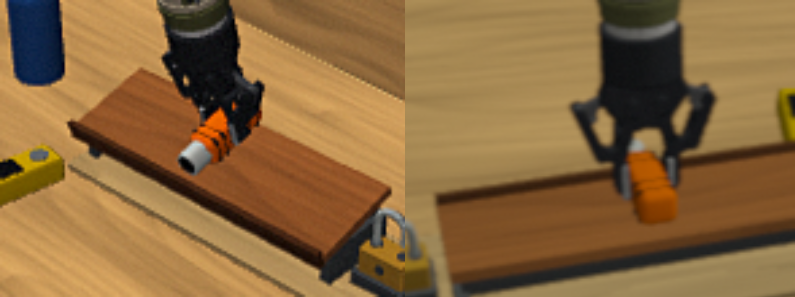

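```bash
python3 -m crank '[[0,0,6,0,0,0,0],[0,0,4,0,0,0,0],[0,0,2,0,0,0,0],[0,0,1,0,0,0,0],[0,0,0,0,0,0,0],[0,0,0,0,0,0,0],[0,0,0,0,0,0,0],[0,0,0,0,0,0,0]]'
python3 - <<'E'
from h import *
p,M,g=report();plan(0,0,7,26);print(toledge(g).round(1))
c,im=snap("side","d4");c,im2=snap("scene","s4")
cv2.imwrite("pics/c4.png",np.hstack([cv2.resize(im[150:240,210:330],None,fx=3.3,fy=3.3),cv2.resize(im2[180:260,220:330],None,fx=3.7,fy=3.7)[:297]]))
E
```

```text
clock: 6.35
tcp_pos: [0.569, 0.0536, 0.2563]
orientation: [0.131, -0.038, 0.991, 0.005]
wrist_force: [0.2, 0.5, -1.9]
finger_gap: 0.035
t 6.35 tcp [0.569  0.0536 0.2563] grasp [0.6091 0.0566 0.1066] xyaw -175.6 z [ 0.258  0.02  -0.966] gap 0.035 F [ 0.2  0.5 -1.9] q [-0.05  0.28 -0.4   0.62  0.03 -0.13]
grasp target [0.608  0.057  0.1049] tool shift about grasp pt mm [1.4 0.4 1.3] rotvec deg [-0.1  0.  -0.2] ledge-frame shift [-1.4  0.4 -1.3] TCP shift in tool [1.4 0.3 1.3]
[ 8.4 -0.4 27.3]Traceback (most recent call last):
  File "<stdin>", line 4, in <module>
    return _nx.concatenate(arrs, 1, dtype=dtype, casting=casting)
           ~~~~~~~~~~~~~~~^^^^^^^^^^^^^^^^^^^^^^^^^^^^^^^^^^^^^^^
ValueError: all the input array dimensions except for the concatenation axis must match exactly, but along dimension 0, the array at index 0 has size 297 and the array at index 1 has size 296
```

No contact yet. I lower until the wrist force shows it.

```bash
python3 -m crank '[[0,0,1,0,0,0,0],[0,0,1,0,0,0,0],[0,0,0,0,0,0,0],[0,0,0,0,0,0,0],[0,0,0,0,0,0,0],[0,0,0,0,0,0,0],[0,0,0,0,0,0,0],[0,0,0,0,0,0,0]]'
cat >> h.py <<'E'
def pair(tag,a,b,w=390):
    o=[]
    for n,(x0,y0,x1,y1) in (("side",a),("scene",b)):
        c,im=snap(n,f"{tag}{n}");k=im[y0:y1,x0:x1];f=min(w/(x1-x0),500/(y1-y0));k=cv2.resize(k,None,fx=f,fy=f,interpolation=cv2.INTER_CUBIC)
        z=np.zeros((500,w,3),np.uint8);z[:k.shape[0],:k.shape[1]]=k[:500,:w];o.append(z)
    h=int(max(np.nonzero(x.any(axis=(1,2)))[0].max() for x in o))+1
    cv2.imwrite(f"pics/{tag}.png",np.hstack(o)[:h])
E
python3 - <<'E'
from h import *
p,M,g=report();print(toledge(g).round(1))
pair("c5",(210,150,330,240),(220,180,330,260))
E
```

```text
clock: 7.45
tcp_pos: [0.5692, 0.0536, 0.2558]
orientation: [0.131, -0.038, 0.991, 0.005]
wrist_force: [-7.6, 0.3, 9.4]
finger_gap: 0.0356
t 7.45 tcp [0.5692 0.0536 0.2558] grasp [0.6093 0.0567 0.1061] xyaw -175.59 z [ 0.259  0.02  -0.966] gap 0.0356 F [-7.6  0.3  9.4] q [-0.05  0.28 -0.4   0.62  0.03 -0.13]
[ 8.5 -0.4 26.8]
```

View pics/c5.png

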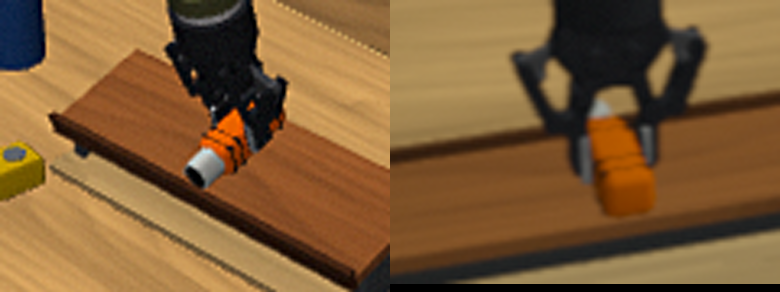

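```bash
python3 - <<'E'
from h import *
L=ledgeR();cd=calibration("side")
for p in [(-56,0,17),(-60,0,17),(-68,0,10),(60,0,17)]:
    q=proj(cd,LC+L@np.array(p)/1000);print(p,q.round(1),((q-[210,150])*3.25).round(0))
E
```

```text
(-56, 0, 17) [270.5 203.5] [197. 174.]
(-60, 0, 17) [269.6 204.3] [194. 176.]
(-68, 0, 10) [268.3 207.5] [190. 187.]
(60, 0, 17) [294.6 180.7] [275. 100.]
```

```bash
python3 -m crank '[[0,0,0,0,0,0,0.65],[0,0,0,0,0,0,0.65],[0,0,0,0,0,0,0.65],[0,0,0,0,0,0,0.65],[0,0,-20,0,0,0,0.65],[0,0,-40,0,0,0,0.65],[0,0,-40,0,0,0,0.65],[0,0,0,0,0,0,0.65]]'
python3 - <<'E'
from h import *
p,M,g=report();print(toledge(g).round(1))
pair("c6",(170,130,350,240),(200,160,380,260))
c,im=snap("wrist","w6")
E
```

```text
clock: 8.55
tcp_pos: [0.5446, 0.0516, 0.3546]
orientation: [0.134, -0.038, 0.99, 0.005]
wrist_force: [-0.7, 0.0, -0.2]
finger_gap: 0.0558
t 8.55 tcp [0.5446 0.0516 0.3546] grasp [0.5857 0.0546 0.2052] xyaw -175.58 z [ 0.265  0.019 -0.964] gap 0.0558 F [-0.7  0.  -0.2] q [-0.06  0.15 -0.31  0.84  0.04 -0.13]
[ 11.2  -0.6 128.7]
```

View pics/c6.png

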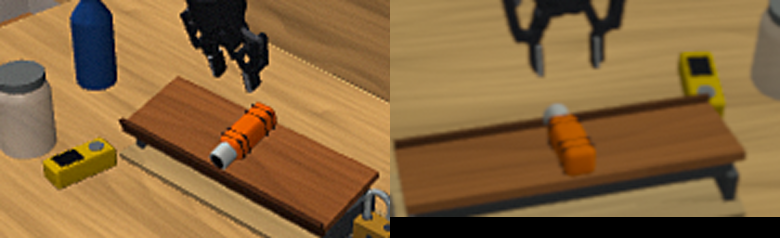

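View pics/w6.png

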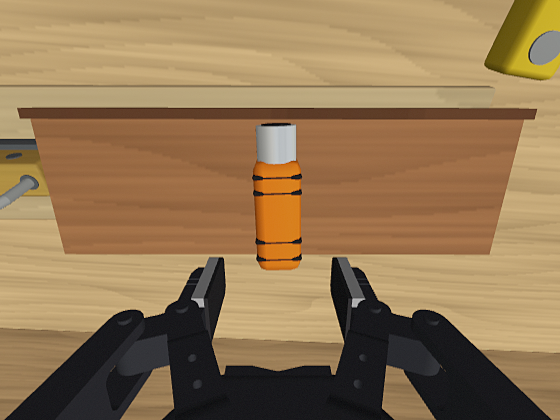

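```bash
python3 -m crank '[[0,0,0,0,7.5,0,0.75],[0,0,0,0,7.7,0,0.75],[19,50,5,0,0,0,0.75],[19,55,5,0,0,0,0.75],[19,55,20,0,0,0,0.75],[19,49,20,0,0,0,0.75],[0,0,0,0,0,0,0.75],[0,0,0,0,0,0,0.75]]'
python3 - <<'E'
from h import *
p,M,g=report()
c,im=snap("wrist","w7");import pickle;pickle.dump(c,open("w7.pkl","wb"))
b=max(blobs(mask(im,*COL["yellow"])),key=lambda b:b[0][4])
print(b[0])
E
```

```text
clock: 9.7
tcp_pos: [0.4516, 0.2542, 0.3]
orientation: [-0.003, -0.039, 0.999, -0.001]
wrist_force: [-0.5, -0.4, -0.1]
finger_gap: 0.0639
t 9.7 tcp [0.4516 0.2542 0.3   ] grasp [0.4508 0.2539 0.145 ] xyaw -175.56 z [-0.005 -0.001 -1.   ] gap 0.0639 F [-0.5 -0.4 -0.1] q [ 0.36  0.26 -0.29  1.03  0.    0.28]
[ 250  147   71  123 3674]
```

View pics/w7.png

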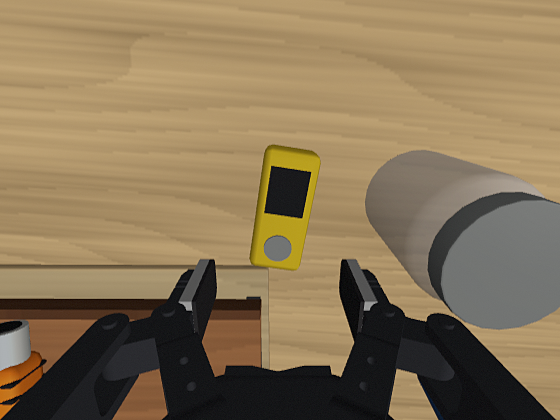

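```bash
python3 - <<'E'
from h import *
import pickle;c=pickle.load(open("w7.pkl","rb"))
im=cv2.imread("pics/w7.png");m=mask(im,*COL["yellow"]);b=max(blobs(m),key=lambda b:b[0][4])
h=cv2.convexHull(cv2.findNonZero(b[2]))
pts=np.array([onz(c,q[0],.03)[:2] for q in h],np.float32)*1000
r=cv2.minAreaRect(pts);print(r);bx=cv2.boxPoints(r);
for i in range(4):
    d=bx[(i+1)%4]-bx[i];print(bx[i].round(1),np.linalg.norm(d).round(1),np.degrees(np.arctan2(d[1],d[0])).round(1))
print("centre in tool",intool([r[0][0]/1000,r[0][1]/1000,.03]).round(1))
E
```

```text
((454.9090576171875, 259.19732666015625), (44.17289733886719, 106.6400146484375), 85.46488952636719)
[400.  241.4] 106.6 -4.5
[506.3 233. ] 44.2 85.5
[509.8 277. ] 106.6 175.5
[403.5 285.4] 44.2 -94.5
centre in tool [ -4.3   5.4 270.5]
```

```bash
python3 -m crank '[[-4,5,20,0,0,0,0.75],[0,0,30,0,0,8.9,0.75],[0,0,40,0,0,0,0.75],[0,0,30,0,0,0,0.75],[0,0,0,0,0,0,0],[0,0,0,0,0,0,0],[0,0,0,0,0,0,0],[0,0,0,0,0,0,0]]'
python3 - <<'E'
from h import *
report()
E
```

```text
clock: 10.75
tcp_pos: [0.4555, 0.2595, 0.1821]
orientation: [-0.001, 0.039, 0.999, 0.0]
wrist_force: [0.0, -0.8, -1.5]
finger_gap: 0.045
t 10.75 tcp [0.4555 0.2595 0.1821] grasp [0.4552 0.2596 0.0271] xyaw 175.49 z [-0.002  0.    -1.   ] gap 0.045 F [ 0.  -0.8 -1.5] q [ 0.36  0.39 -0.43  0.75  0.    0.44]
```

```bash
python3 -m crank '[[0,0,-30,0,0,0,0],[0,0,-50,0,0,0,0],[0,0,-40,0,0,0,0],[0,0,0,0,0,-9,0],[0,0,0,0,-7.5,0,0],[0,0,0,0,-7.5,0,0],[0,0,0,0,0,0,0],[0,0,0,0,0,0,0]]'
python3 - <<'E'
from h import *
report();plan(0,110,0,27,15)
E
```

```text
clock: 11.75
tcp_pos: [0.4551, 0.2595, 0.3015]
orientation: [0.128, -0.039, 0.991, 0.005]
wrist_force: [0.3, -0.3, -1.9]
finger_gap: 0.0451
t 11.75 tcp [0.4551 0.2595 0.3015] grasp [0.4942 0.2625 0.1515] xyaw -175.49 z [ 0.252  0.02  -0.967] gap 0.0451 F [ 0.3 -0.3 -1.9] q [ 0.38  0.16 -0.43  0.73 -0.08  0.3 ]
grasp target [0.5883 0.1658 0.1186] tool shift about grasp pt mm [ -75.1 -103.9   53.7] rotvec deg [-0.  -0.3 -0.1] ledge-frame shift [  74.6 -104.   -54.1] TCP shift in tool [ -74.2 -103.9   53.7]
```

```bash
python3 -m crank '[[-20,-25,0,0,0,0,0],[-30,-40,0,0,0,0,0],[-25,-39,4,0,0,0,0],[0,0,20,0,0,0,0],[0,0,20,0,0,0,0],[0,0,10,0,0,0,0],[0,0,0,0,0,0,0],[0,0,0,0,0,0,0]]'
python3 - <<'E'
from h import *
report();plan(0,110,0,27)
pair("c8",(190,130,330,240),(230,160,380,260))
E
```

```text
clock: 12.75
tcp_pos: [0.5498, 0.1628, 0.2687]
orientation: [0.129, -0.039, 0.991, 0.005]
wrist_force: [0.4, 0.1, -1.1]
finger_gap: 0.0455
t 12.75 tcp [0.5498 0.1628 0.2687] grasp [0.5894 0.1659 0.1189] xyaw -175.48 z [ 0.255  0.02  -0.967] gap 0.0455 F [ 0.4  0.1 -1.1] q [ 0.15  0.28 -0.38  0.66 -0.02  0.07]
grasp target [0.5922 0.1661 0.1041] tool shift about grasp pt mm [ 1. -0. 15.] rotvec deg [-0.  -0.2 -0.1] ledge-frame shift [ -1.1  -0.1 -15. ] TCP shift in tool [ 1.5 -0.1 15. ]
```

View pics/c8.png

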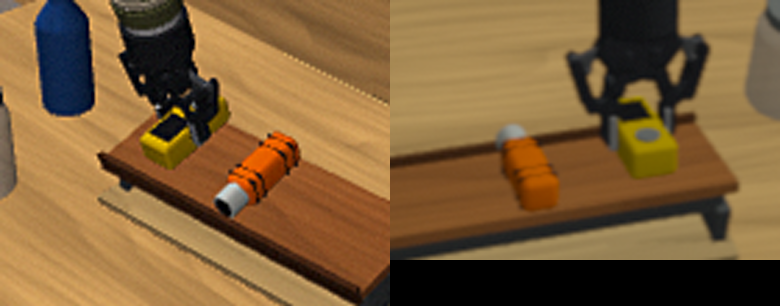

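Beacon hangs over its slot, clear of the shovel grip. I lower it until it touches.

```bash
python3 -m crank '[[0,0,6,0,0,0,0],[0,0,4,0,0,0,0],[0,0,2,0,0,0,0],[0,0,2,0,0,0,0],[0,0,1,0,0,0,0],[0,0,0,0,0,0,0],[0,0,0,0,0,0,0],[0,0,0,0,0,0,0]]'
python3 - <<'E'
from h import *
report();plan(0,110,0,27)
E
```

```text
clock: 13.85
tcp_pos: [0.5534, 0.1629, 0.2537]
orientation: [0.129, -0.039, 0.991, 0.005]
wrist_force: [-0.0, 0.7, -2.2]
finger_gap: 0.0449
t 13.85 tcp [0.5534 0.1629 0.2537] grasp [0.5929 0.166  0.1038] xyaw -175.5 z [ 0.255  0.02  -0.967] gap 0.0449 F [-0.   0.7 -2.2] q [ 0.15  0.3  -0.39  0.63 -0.02  0.07]
grasp target [0.5922 0.1661 0.1041] tool shift about grasp pt mm [ 0.6  0.2 -0.4] rotvec deg [-0.  -0.2 -0.1] ledge-frame shift [-0.6  0.2  0.4] TCP shift in tool [ 1.1  0.1 -0.4]
```

```bash
python3 -m crank '[[0,0,1,0,0,0,0],[0,0,1,0,0,0,0],[0,0,0,0,0,0,0],[0,0,0,0,0,0,0],[0,0,0,0,0,0,0],[0,0,0,0,0,0,0],[0,0,0,0,0,0,0],[0,0,0,0,0,0,0]]'
python3 - <<'E'
from h import *
report();plan(0,110,0,27)
E
```

```text
clock: 14.85
tcp_pos: [0.5537, 0.1629, 0.2527]
orientation: [0.129, -0.039, 0.991, 0.005]
wrist_force: [-4.2, -1.8, 6.1]
finger_gap: 0.0452
t 14.85 tcp [0.5537 0.1629 0.2527] grasp [0.5933 0.166  0.1029] xyaw -175.49 z [ 0.255  0.02  -0.967] gap 0.0452 F [-4.2 -1.8  6.1] q [ 0.15  0.3  -0.39  0.62 -0.02  0.07]
grasp target [0.5922 0.1661 0.1041] tool shift about grasp pt mm [ 0.8  0.1 -1.5] rotvec deg [-0.  -0.2 -0.1] ledge-frame shift [-0.8  0.2  1.5] TCP shift in tool [ 1.2  0.  -1.5]
```

Contact. I release by a small opening and retreat square to the slope.

```bash
python3 -m crank '[[0,0,0,0,0,0,0.72],[0,0,0,0,0,0,0.72],[0,0,0,0,0,0,0.72],[0,0,0,0,0,0,0.72],[0,0,-20,0,0,0,0.72],[0,0,-40,0,0,0,0.72],[0,0,-40,0,0,0,0.72],[0,0,0,0,0,0,0.72]]'
python3 - <<'E'
from h import *
report()
pair("c9",(170,130,350,240),(90,160,380,300))
E
```

```text
clock: 15.85
tcp_pos: [0.5293, 0.1611, 0.3522]
orientation: [0.132, -0.039, 0.99, 0.005]
wrist_force: [0.3, -0.1, -0.3]
finger_gap: 0.0616
t 15.85 tcp [0.5293 0.1611 0.3522] grasp [0.5698 0.1644 0.2026] xyaw -175.5 z [ 0.262  0.021 -0.965] gap 0.0616 F [ 0.3 -0.1 -0.3] q [ 0.15  0.17 -0.3   0.84 -0.02  0.07]
```

View pics/c9.png

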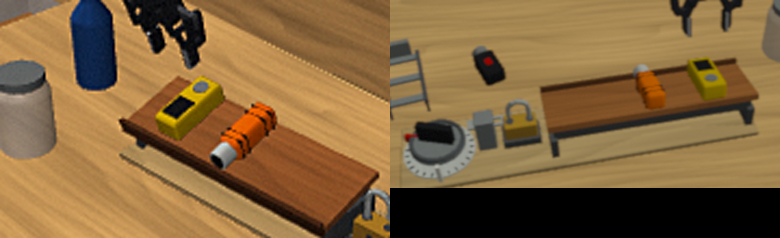

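```bash
python3 -m crank '[[0,0,0,0,7.5,0,1],[0,0,0,0,7.7,0,1],[20,-45,0,0,0,0,1],[20,-55,0,0,0,0,1],[20,-55,0,0,0,0,1],[20,-55,0,0,0,0,1],[20,-55,0,0,0,0,1],[10,-55,5,0,0,0,1]]'
python3 -m crank '[[14,-55,22,0,0,0,1],[0,-20,20,0,0,0,1],[0,0,0,0,0,-8.5,1],[0,0,0,0,0,-9,1],[0,0,0,0,0,0,1],[0,0,0,0,0,0,1],[0,0,0,0,0,0,1],[0,0,0,0,0,0,1]]'
python3 - <<'E'
from h import *
p,M,g=report()
c,im=snap("wrist","w10");import pickle;pickle.dump(c,open("w10.pkl","wb"))
E
```

```text
clock: 16.95
tcp_pos: [0.4427, -0.1683, 0.3427]
orientation: [-0.004, -0.039, 0.999, 0.0]
wrist_force: [1.2, 0.9, -1.3]
finger_gap: 0.0853
clock: 17.95
tcp_pos: [0.4355, -0.2425, 0.3022]
orientation: [-0.003, -0.191, 0.982, 0.0]
wrist_force: [-0.0, 0.3, 1.0]
finger_gap: 0.0855
t 17.95 tcp [ 0.4355 -0.2425  0.3022] grasp [ 0.4345 -0.2426  0.1472] xyaw -158.03 z [-0.007 -0.001 -1.   ] gap 0.0855 F [-0.   0.3  1. ] q [-0.67  0.23 -0.33  1.02 -0.   -1.05]
```

View pics/w10.png

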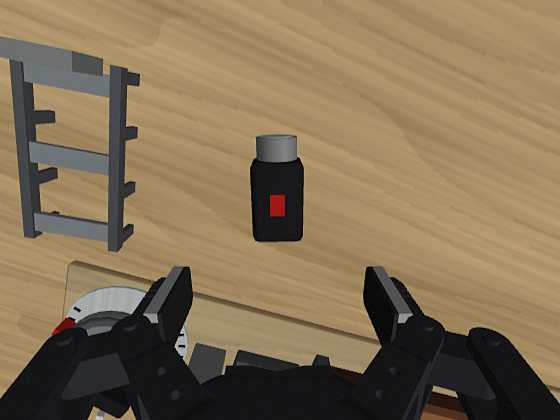

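```bash
python3 - <<'E'
from h import *
import pickle;c=pickle.load(open("w10.pkl","rb"))
for n,uv,z in [("near top",(277,159),.034),("far",(277,240),.03),("L",(251,205),.03),("R",(303,205),.03),("lens tip",(277,137),.03),("crampon",(135,190),.04),("crampon base",(125,248),.02)]:
    P=onz(c,uv,z);print(n,P.round(4),intool(P).round(1))
E
```

```text
near top [ 0.3963 -0.2584  0.034 ] [ 40.5  -0.5 268.5]
far [ 0.4631 -0.2315  0.03  ] [-31.5  -0.6 272.1]
L [ 0.4413 -0.264   0.03  ] [  0.9 -22.5 272.2]
R [ 0.4249 -0.2233  0.03  ] [  0.9  21.4 272.3]
lens tip [ 0.3809 -0.2646  0.03  ] [ 57.1  -0.5 272.6]
crampon [ 0.4605 -0.3542  0.04  ] [  16.9 -113.4  262.2]
crampon base [ 0.5273 -0.3567  0.02  ] [ -44.3 -140.7  281.7]
```

```bash
python3 -m crank '[[4,-0.5,20,0,0,0,0.8],[0,0,35,0,0,0,0.8],[0,0,40,0,0,0,0.8],[0,0,26,0,0,0,0.8],[0,0,0,0,0,0,0],[0,0,0,0,0,0,0],[0,0,0,0,0,0,0],[0,0,0,0,0,0,0]]'
python3 - <<'E'
from h import *
report()
E
```

```text
clock: 19.0
tcp_pos: [0.4315, -0.245, 0.1822]
orientation: [-0.003, -0.191, 0.982, -0.0]
wrist_force: [-0.1, -0.9, -1.0]
finger_gap: 0.0431
t 19.0 tcp [ 0.4315 -0.245   0.1822] grasp [ 0.4307 -0.2452  0.0272] xyaw -158.0 z [-0.005 -0.002 -1.   ] gap 0.0431 F [-0.1 -0.9 -1. ] q [-0.68  0.35 -0.5   0.73 -0.   -1.06]
```

```bash
python3 -m crank '[[0,0,-30,0,0,0,0],[0,0,-55,0,0,0,0],[0,0,-55,0,0,0,0],[0,0,0,0,0,8.7,0],[0,0,0,0,0,8.7,0],[0,0,0,0,-7.6,0,0],[0,0,0,0,-7.6,0,0],[0,0,0,0,0,0,0]]'
python3 - <<'E'
from h import *
report();plan(-3,-100,10,27,15)
E
```

```text
clock: 20.0
tcp_pos: [0.4312, -0.2444, 0.3217]
orientation: [0.129, -0.039, 0.991, 0.005]
wrist_force: [-0.7, -0.8, -1.2]
finger_gap: 0.0432
t 20.0 tcp [ 0.4312 -0.2444  0.3217] grasp [ 0.4706 -0.2414  0.1718] xyaw -175.44 z [ 0.254  0.019 -0.967] gap 0.0432 F [-0.7 -0.8 -1.2] q [-0.73  0.11 -0.44  0.84  0.18 -0.79]
grasp target [ 0.6119 -0.043   0.1204] tool shift about grasp pt mm [-138.3  186.6   89.5] rotvec deg [-0.1 -0.2 -0. ] ledge-frame shift [138.1 186.4 -90.3] TCP shift in tool [-137.7  186.4   89.5]
```

```bash
python3 -m crank '[[-10,30,0,0,0,0,0],[-25,50,10,0,0,0,0],[-35,50,10,0,0,0,0],[-37,40,20,0,0,0,0],[-31,16,30,0,0,0,0],[0,0,19,0,0,0,0],[0,0,0,0,0,0,0],[0,0,0,0,0,0,0]]'
python3 - <<'E'
from h import *
report();plan(-3,-100,10,27)
pair("c11",(230,130,370,260),(160,160,330,280))
E
```

```text
clock: 21.0
tcp_pos: [0.5728, -0.0469, 0.2708]
orientation: [0.128, -0.04, 0.991, 0.005]
wrist_force: [-0.0, -0.1, -0.9]
finger_gap: 0.0435
t 21.0 tcp [ 0.5728 -0.0469  0.2708] grasp [ 0.6121 -0.0438  0.1209] xyaw -175.42 z [ 0.254  0.02  -0.967] gap 0.0435 F [-0.  -0.1 -0.9] q [-0.24  0.28 -0.37  0.68  0.08 -0.31]
grasp target [ 0.6158 -0.0427  0.1059] tool shift about grasp pt mm [ 0.1  0.8 15.5] rotvec deg [-0.  -0.3 -0. ] ledge-frame shift [ -0.2   0.8 -15.5] TCP shift in tool [ 0.9  0.7 15.5]
```

View pics/c11.png

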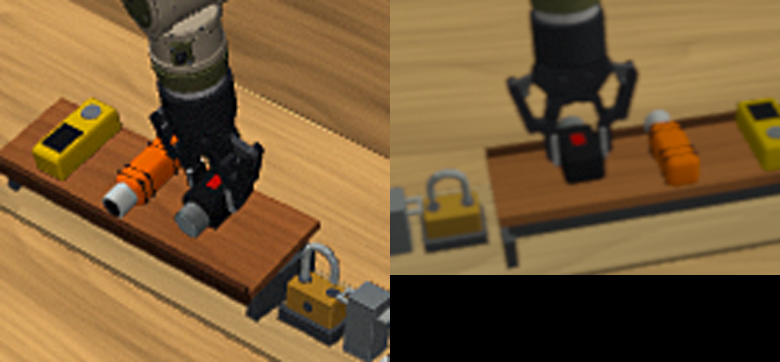

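```bash
python3 -m crank '[[0,1,6,0,0,0,0],[0,0,4,0,0,0,0],[0,0,2,0,0,0,0],[0,0,2,0,0,0,0],[0,0,1,0,0,0,0],[0,0,1,0,0,0,0],[0,0,0,0,0,0,0],[0,0,0,0,0,0,0]]'
python3 - <<'E'
from h import *
report();plan(-3,-100,10,27)
E
```

```text
clock: 22.1
tcp_pos: [0.5765, -0.0454, 0.256]
orientation: [0.129, -0.04, 0.991, 0.005]
wrist_force: [-5.2, -0.1, 7.9]
finger_gap: 0.0433
t 22.1 tcp [ 0.5765 -0.0454  0.256 ] grasp [ 0.616  -0.0422  0.1061] xyaw -175.4 z [ 0.255  0.02  -0.967] gap 0.0433 F [-5.2 -0.1  7.9] q [-0.23  0.3  -0.38  0.65  0.08 -0.31]
grasp target [ 0.6158 -0.0427  0.1059] tool shift about grasp pt mm [ 0.3 -0.5  0.2] rotvec deg [-0.  -0.2 -0. ] ledge-frame shift [-0.3 -0.5 -0.2] TCP shift in tool [ 0.8 -0.5  0.2]
```

```bash
python3 -m crank '[[0,0,0,0,0,0,0.7],[0,0,0,0,0,0,0.7],[0,0,0,0,0,0,0.7],[0,0,0,0,0,0,0.7],[0,0,-20,0,0,0,0.7],[0,0,-40,0,0,0,0.7],[0,0,-40,0,0,0,0.7],[0,0,0,0,0,0,0.7]]'
python3 - <<'E'
from h import *
report()
pair("c12",(200,130,360,260),(160,160,380,280))
snap("wrist","w12")
E
```

```text
clock: 23.1
tcp_pos: [0.5522, -0.0477, 0.3554]
orientation: [0.132, -0.04, 0.99, 0.004]
wrist_force: [-0.0, 0.2, -0.4]
finger_gap: 0.0596
t 23.1 tcp [ 0.5522 -0.0477  0.3554] grasp [ 0.5927 -0.0448  0.2058] xyaw -175.37 z [ 0.261  0.019 -0.965] gap 0.0596 F [-0.   0.2 -0.4] q [-0.25  0.17 -0.28  0.86  0.08 -0.32]
```

View pics/c12.png

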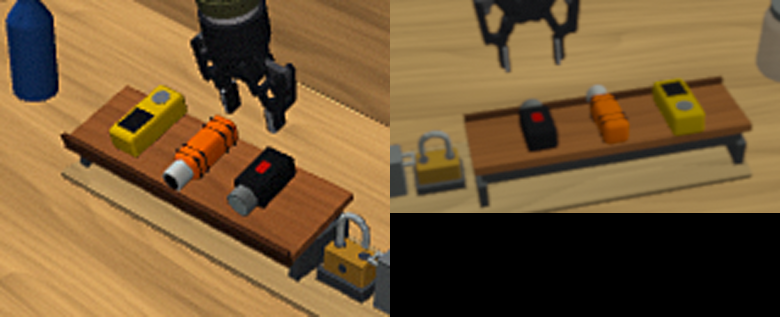

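View pics/w12.png

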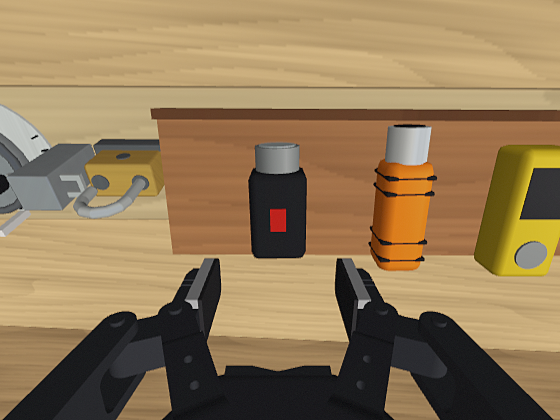

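View pics/c12side.png

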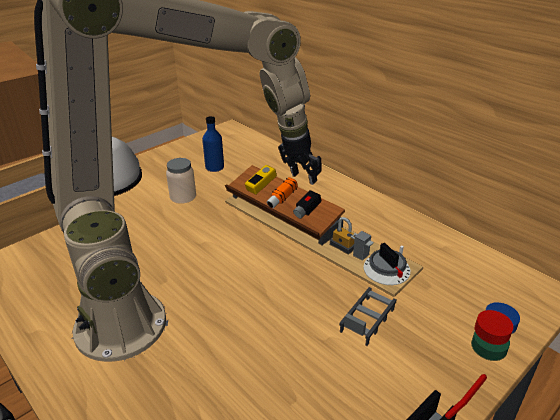

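View pics/c12scene.png

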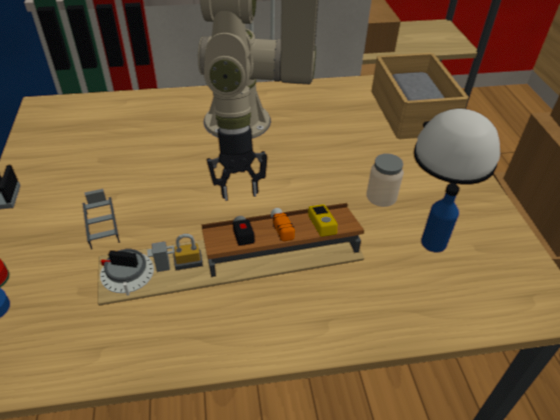

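All three pieces lie on the ledge along the slope, and no multi-tool is on the table. Next I measure the wheel.

```bash
python3 - <<'E'
from h import *
for n,(x0,y0,x1,y1),f in [("scene",(90,220,220,300),6),("side",(320,200,440,300),6)]:
    im=cv2.imread(f"pics/c12{n}.png");cv2.imwrite(f"pics/z13{n}.png",cv2.resize(im[y0:y1,x0:x1],None,fx=f,fy=f,interpolation=cv2.INTER_CUBIC))
E
```

```text
(no output)
```

View pics/z13scene.png

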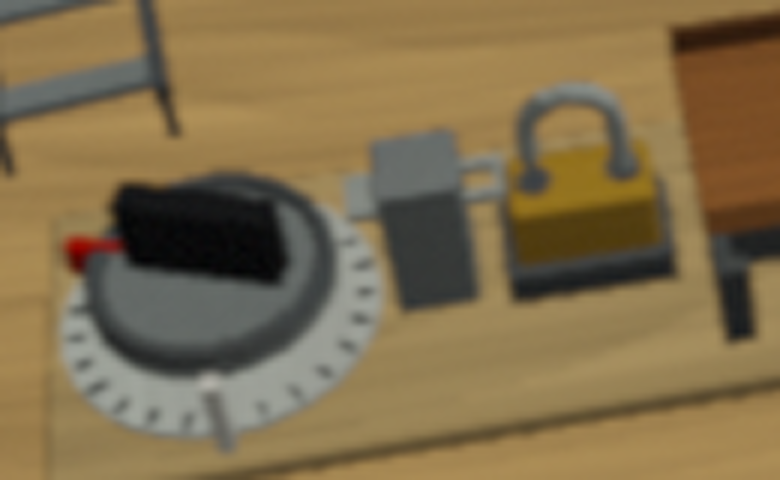

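View pics/z13side.png

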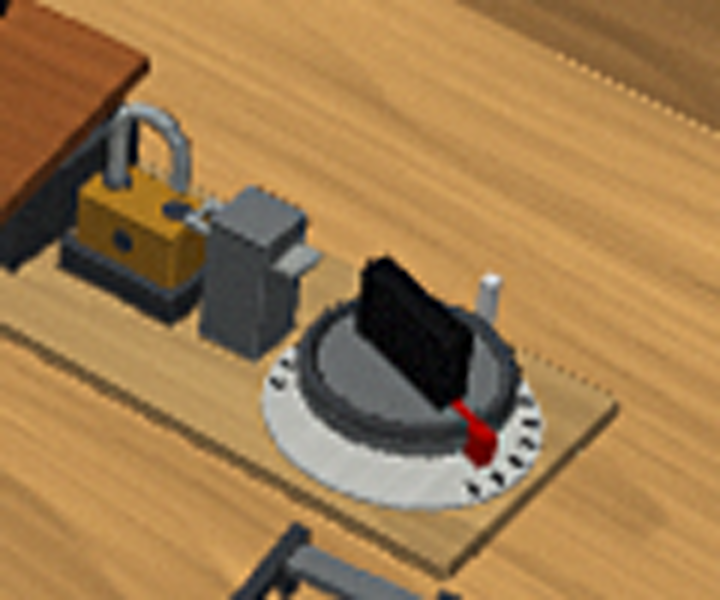

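```bash
python3 - <<'E'
from h import *
cs=calibration("scene");cd=calibration("side")
S=lambda u,v:(90+u/6,220+v/6);D=lambda u,v:(320+u/6,200+v/6)
for n,a,b in [("post top",S(209,380),D(490,279)),("ptr tip",S(77,252),D(483,445)),("shackle top",S(572,88),D(150,108)),("bar top end A",S(121,190),D(466,352)),("bar top end B",S(278,205),D(378,264))]:
    P,e=tri(cs,a,cd,b);print(n,P.round(4),"err",round(e,4))
# disc rim ellipse in scene, bar top mid
for n,uv,z in [("disc c",S(210,273),.036)]: print(n,onz(cs,uv,z).round(4))
print("disc side",onz(cd,D(410,373),.036).round(4))
print("shackle legs scene",onz(cs,S(537,185),.085),onz(cs,S(622,168),.085))
E
```

```text
post top [ 0.7003 -0.3278  0.0518] err 0.0026
ptr tip [ 0.6164 -0.3871  0.0392] err 0.0022
shackle top [ 0.6225 -0.1806  0.1122] err 0.0028
bar top end A [ 0.6218 -0.3643  0.0773] err 0.0088
bar top end B [ 0.6406 -0.3017  0.0799] err 0.008
disc c [ 0.6317 -0.3331  0.036 ]
disc side [ 0.6356 -0.3343  0.036 ]
shackle legs scene [ 0.64635984 -0.19670176  0.085     ] [ 0.64195325 -0.16316528  0.085     ]
```

Wheel axis is at about (0.633, -0.334). The post is 68 mm from it at yaw ≈4.8°, and its top measures 52 mm high, as stated. The pointer is at yaw ≈-107°, so the wheel has to turn about +111.6°. I will grip the bar with tool yaw 73.3°.

```bash
python3 -m crank '[[0,0,0,0,7.5,0,0.7],[0,0,0,0,7.7,0,0.7],[-10,-45,0,0,0,0,0.7],[-10,-50,0,0,0,0,0.7],[-10,-50,0,0,0,0,0.7],[-10,-50,0,0,0,0,0.7],[-10,-50,10,0,0,0,0.7],[-8,-46,15,0,0,0,0.7]]'
python3 -m crank '[[0,0,0,0,0,10,0.7],[0,0,0,0,0,10,0.7],[0,0,0,0,0,10,0.7],[0,0,0,0,0,10,0.7],[0,0,0,0,0,10,0.7],[0,0,0,0,0,10,0.7],[0,0,0,0,0,10,0.7],[0,0,0,0,0,10,0.7]]'
python3 -m crank '[[0,0,0,0,0,10,0.7],[0,0,0,0,0,10,0.7],[0,0,0,0,0,10,0.7],[0,0,0,0,0,1.3,0.7],[0,0,0,0,0,0,0.7],[0,0,0,0,0,0,0.7],[0,0,0,0,0,0,0.7],[0,0,0,0,0,0,0.7]]'
python3 - <<'E'
from h import *
p,M,g=report()
c,im=snap("wrist","w14");import pickle;pickle.dump(c,open("w14.pkl","wb"))
E
```

```text
clock: 24.25
tcp_pos: [0.6327, -0.3346, 0.3239]
orientation: [-0.004, -0.04, 0.999, 0.0]
wrist_force: [0.9, -0.0, 0.9]
finger_gap: 0.0598
clock: 25.25
tcp_pos: [0.6322, -0.3326, 0.3235]
orientation: [-0.004, 0.614, 0.789, -0.002]
wrist_force: [1.0, 0.1, 0.2]
finger_gap: 0.0592
clock: 26.25
tcp_pos: [0.6323, -0.3328, 0.3263]
orientation: [-0.002, 0.802, 0.597, -0.003]
wrist_force: [0.2, -0.2, 0.6]
finger_gap: 0.0594
t 26.25 tcp [ 0.6323 -0.3328  0.3263] grasp [ 0.6313 -0.3329  0.1713] xyaw 73.33 z [-0.007 -0.001 -1.   ] gap 0.0594 F [ 0.2 -0.2  0.6] q [-0.6   0.62  0.34  1.29 -0.    1.27]
```

View pics/w14.png

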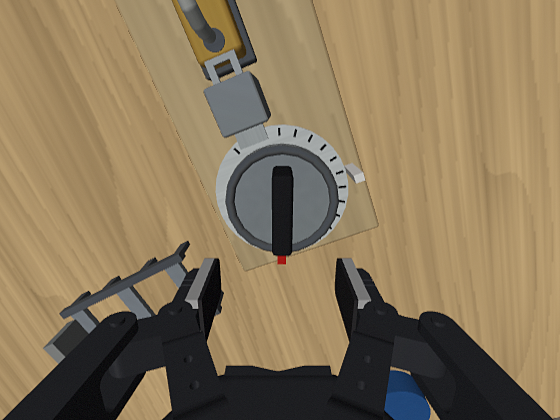

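```bash
python3 - <<'E'
from h import *
import pickle;c=pickle.load(open("w14.pkl","rb"))
for n,uv,z in [("bar far end top",(283,167),.082),("bar near end top",(282,254),.082),("disc L",(226,200),.036),("disc R",(340,200),.036),("disc top",(282,144),.042),("ptr",(282,264),.036),("post",(358,176),.052),("crampon",(189,245),.05),("cramp2",(220,308),.05),("block",(241,136),.08),("shackle",(213,40),.1)]:
    P=onz(c,uv,z);print(n,P.round(4),intool(P).round(1))
E
```

```text
bar far end top [ 0.6467 -0.2957  0.082 ] [ 40.3   4.6 244.2]
bar near end top [ 0.6263 -0.3623  0.082 ] [-29.4   4.2 244.4]
disc L [ 0.5867 -0.3194  0.036 ] [  0.6 -45.8 290.7]
disc R [ 0.6852 -0.3487  0.036 ] [  0.8  57.  290. ]
disc top [ 0.6494 -0.2851  0.042 ] [ 51.3   4.4 284.2]
ptr [ 0.6167 -0.3965  0.036 ] [-64.8   5.1 290.5]
post [ 0.7022 -0.3267  0.052 ] [ 26.7  66.9 273.9]
crampon [ 0.544  -0.3464  0.05  ] [-37.6 -79.  277. ]
cramp2 [ 0.5473 -0.4182  0.05  ] [-105.5  -55.3  277. ]
block [ 0.6246 -0.2667  0.08  ] [ 61.8 -24.8 246.4]
shackle [ 0.6298 -0.2095  0.1   ] [118.  -36.5 226.3]
```

```bash
python3 -m crank '[[0,4,35,0,0,0,0.6],[0,0,35,0,0,0,0.6],[0,0,25,0,0,0,0.6],[0,0,10,0,0,0,0.6],[0,0,0,0,0,0,0.6],[0,0,0,0,0,0,0],[0,0,0,0,0,0,0],[0,0,0,0,0,0,0]]' 50
python3 - <<'E'
from h import *
p,M,g=report();pair("c15",(330,200,430,300),(90,210,210,300))
E
```

```text
clock: 27.3
tcp_pos: [0.635, -0.334, 0.223]
orientation: [-0.002, 0.802, 0.597, -0.003]
wrist_force: [-4.6, 1.9, 5.9]
finger_gap: 0.0152
t 27.3 tcp [ 0.635 -0.334  0.223] grasp [ 0.6338 -0.3342  0.068 ] xyaw 73.28 z [-0.007 -0.001 -1.   ] gap 0.0152 F [-4.6  1.9  5.9] q [-0.6   0.68  0.19  1.08 -0.01  1.27]
```

View pics/c15.png

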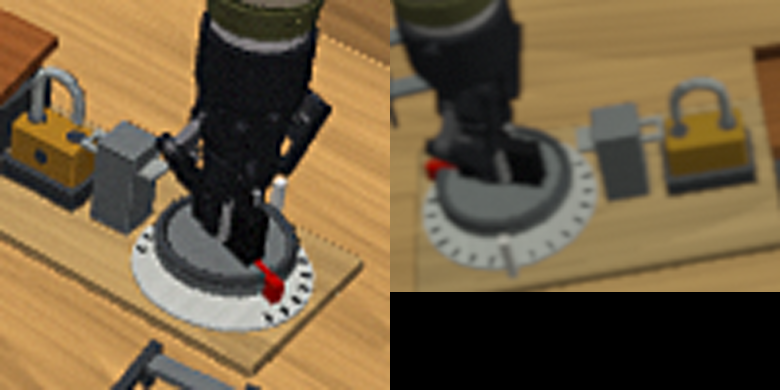

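```bash
python3 -m crank '[[0,-0.5,0,0,0,-3,0],[0,0,0,0,0,-3,0],[0,0,0,0,0,-4,0],[0,0,0,0,0,-5,0],[0,0,0,0,0,-5,0],[0,0,0,0,0,-5,0],[0,0,0,0,0,-5,0],[0,0,0,0,0,0,0]]' 
python3 - <<'E'
from h import *
p,M,g=report()
E
```

```text
clock: 28.4
tcp_pos: [0.6352, -0.334, 0.223]
orientation: [-0.001, 0.621, 0.784, -0.002]
wrist_force: [-2.3, 1.6, 5.7]
finger_gap: 0.0153
t 28.4 tcp [ 0.6352 -0.334   0.223 ] grasp [ 0.6344 -0.3343  0.068 ] xyaw 103.26 z [-0.005 -0.002 -1.   ] gap 0.0153 F [-2.3  1.6  5.7] q [-0.6   0.68  0.19  1.08 -0.    0.74]
```

```bash
python3 -m crank '[[0,0,0,0,0,-6,0],[0,0,0,0,0,-6,0],[0,0,0,0,0,-6,0],[0,0,0,0,0,-6,0],[0,0,0,0,0,-6,0],[0,0,0,0,0,-6,0],[0,0,0,0,0,-6,0],[0,0,0,0,0,0,0]]' 
python3 - <<'E'
from h import *
p,M,g=report()
E
```

```text
clock: 29.4
tcp_pos: [0.6356, -0.3337, 0.223]
orientation: [-0.002, 0.298, 0.954, -0.001]
wrist_force: [-1.3, 2.5, 4.5]
finger_gap: 0.0153
t 29.4 tcp [ 0.6356 -0.3337  0.223 ] grasp [ 0.635  -0.3339  0.068 ] xyaw 145.28 z [-0.004 -0.001 -1.   ] gap 0.0153 F [-1.3  2.5  4.5] q [-0.59  0.68  0.19  1.08 -0.    0.01]
```

```bash
python3 -m crank '[[0,0,0,0,0,-6,0],[0,0,0,0,0,-6,0],[0,0,0,0,0,-6,0],[0,0,0,0,0,-6,0],[0,0,0,0,0,-6,0],[0,0,0,0,0,-5,0],[0,0,0,0,0,-4.5,0],[0,0,0,0,0,0,0]]' 
python3 - <<'E'
from h import *
p,M,g=report();pair("c17",(330,200,430,300),(90,210,210,300))
E
```

```text
clock: 30.4
tcp_pos: [0.6358, -0.3332, 0.223]
orientation: [-0.002, -0.042, 0.999, -0.0]
wrist_force: [-1.0, 5.3, 5.2]
finger_gap: 0.0155
t 30.4 tcp [ 0.6358 -0.3332  0.223 ] grasp [ 0.6352 -0.3332  0.068 ] xyaw -175.2 z [-0.004 -0.    -1.   ] gap 0.0155 F [-1.   5.3  5.2] q [-0.59  0.68  0.19  1.08 -0.   -0.68]
```

View pics/c17.png

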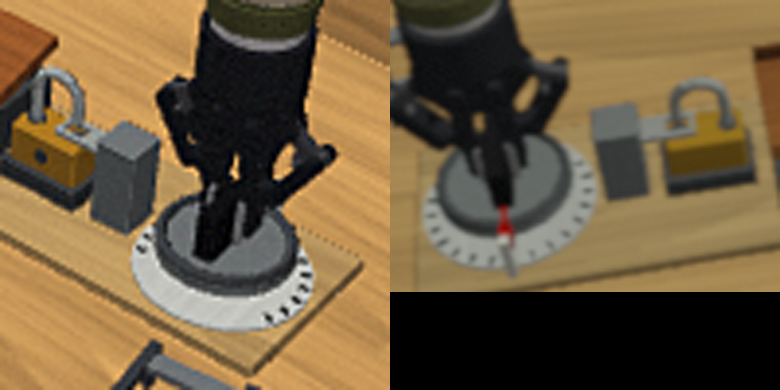

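```bash
python3 -m crank '[[0,0,0,0,0,0,0.5],[0,0,0,0,0,0,0.5],[0,0,0,0,0,0,0.5],[0,0,-10,0,0,0,0.5],[0,0,-40,0,0,0,0.5],[0,0,-50,0,0,0,0.5],[0,0,-20,0,0,0,0.5],[0,0,0,0,0,0,0.5]]' 
python3 - <<'E'
from h import *
p,M,g=report();pair("c18",(330,200,430,300),(90,210,210,300))
c,im=snap("wrist","w18");import pickle;pickle.dump(c,open("w18.pkl","wb"))
E
```

```text
clock: 31.5
tcp_pos: [0.6363, -0.3342, 0.3445]
orientation: [-0.001, -0.042, 0.999, -0.002]
wrist_force: [1.4, 0.4, -0.3]
finger_gap: 0.0423
t 31.5 tcp [ 0.6363 -0.3342  0.3445] grasp [ 0.6359 -0.3348  0.1895] xyaw -175.21 z [-0.002 -0.004 -1.   ] gap 0.0423 F [ 1.4  0.4 -0.3] q [-0.59  0.62  0.39  1.33 -0.   -0.68]
```

View pics/c18.png

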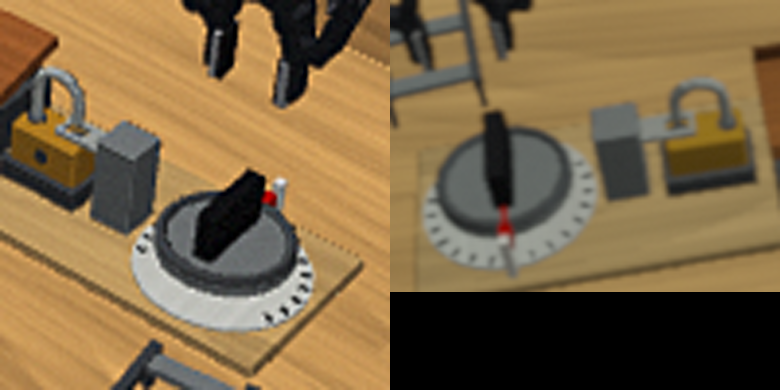

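View pics/w18.png

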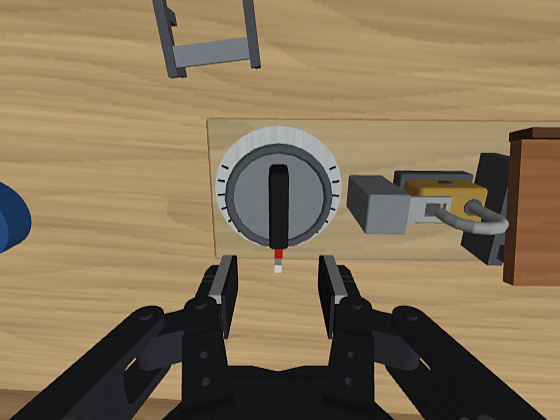

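```bash
python3 - <<'E'
from h import *
import pickle;c=pickle.load(open("w18.pkl","rb"))
for z in (.1095,):
    print(proj(c,[.6225,-.1806,z]).round(1))
im=cv2.imread("pics/w18.png");cv2.imwrite("pics/w18z.png",cv2.resize(im[150:270,380:540],None,fx=4.5,fy=4.5,interpolation=cv2.INTER_CUBIC))
E
```

```text
[491.4 226.6]
```

View pics/w18z.png

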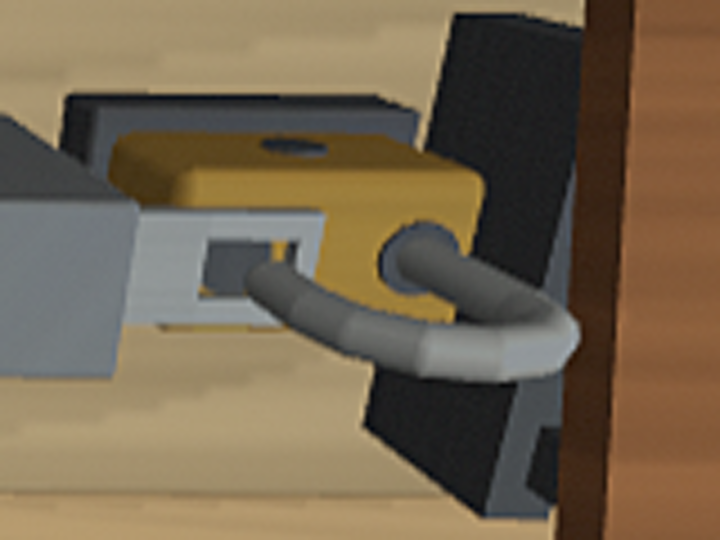

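Pointer (278,255) stands in line with the post (278,268). The tongue's loop has moved under the bow. The triangulated bow top projects onto the bow in the wrist view. I go over it with the jaws shut.

```bash
python3 -m crank '[[0,40,0,0,0,0,0],[0,55,0,0,0,0,0],[1,45,0,0,0,0,0],[0,15,0,0,0,0,0],[0,0,15,0,0,0,0],[0,0,12,0,0,0,0],[0,0,0,0,0,0,0],[0,0,0,0,0,0,0]]' 
python3 - <<'E'
from h import *
p,M,g=report();print("tip",(p+M[:,2]*.173).round(4));pair("c19",(300,170,400,270),(130,190,230,290))
E
```

```text
clock: 32.65
tcp_pos: [0.6216, -0.1806, 0.3138]
orientation: [-0.004, -0.041, 0.999, -0.0]
wrist_force: [0.4, 0.2, 0.6]
finger_gap: 0.0001
t 32.65 tcp [ 0.6216 -0.1806  0.3138] grasp [ 0.6205 -0.1807  0.1588] xyaw -175.29 z [-0.007 -0.    -1.   ] gap 0.0001 F [0.4 0.2 0.6] q [-0.41  0.49  0.09  1.18 -0.   -0.49]
tip [ 0.6203 -0.1807  0.1408]
```

View pics/c19.png

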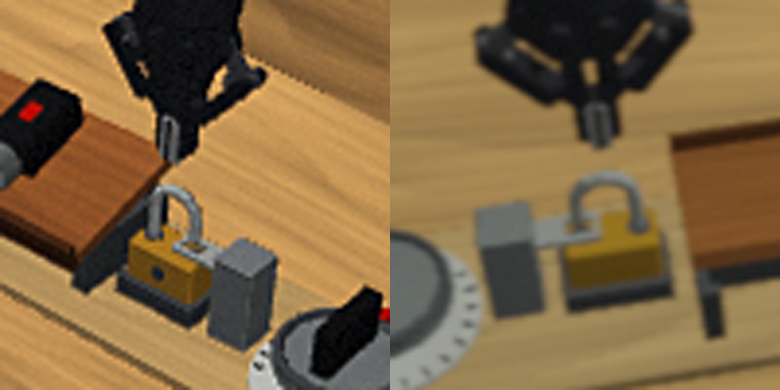

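```bash
python3 -m crank '[[-2,0,10,0,0,0,0],[0,0,10,0,0,0,0],[0,0,4,0,0,0,0],[0,0,3,0,0,0,0],[0,0,2,0,0,0,0],[0,0,0,0,0,0,0],[0,0,0,0,0,0,0],[0,0,0,0,0,0,0]]' 
python3 - <<'E'
from h import *
p,M,g=report();print("tip",(p+M[:,2]*.173).round(4))
E
```

```text
clock: 33.75
tcp_pos: [0.6232, -0.1791, 0.2859]
orientation: [-0.003, -0.042, 0.999, -0.0]
wrist_force: [-2.8, 1.1, 6.1]
finger_gap: -0.0002
t 33.75 tcp [ 0.6232 -0.1791  0.2859] grasp [ 0.6221 -0.1792  0.1309] xyaw -175.2 z [-0.007 -0.001 -1.   ] gap -0.0002 F [-2.8  1.1  6.1] q [-0.4   0.51  0.05  1.12 -0.   -0.49]
tip [ 0.622  -0.1792  0.1129]
```

Contact at about 0.113 m with 6 N. Pressing on.

```bash
python3 -m crank '[[0,0,3,0,0,0,0],[0,0,3,0,0,0,0],[0,0,3,0,0,0,0],[0,0,3,0,0,0,0],[0,0,2,0,0,0,0],[0,0,2,0,0,0,0],[0,0,1,0,0,0,0],[0,0,0,0,0,0,0]]' 
python3 - <<'E'
from h import *
p,M,g=report();print("tip",(p+M[:,2]*.173).round(4))
pair("c20",(300,170,400,270),(130,190,230,290))
E
```

```text
clock: 34.75
tcp_pos: [0.6236, -0.1794, 0.2694]
orientation: [-0.003, -0.042, 0.999, -0.001]
wrist_force: [-2.6, 0.8, 7.2]
finger_gap: -0.0
t 34.75 tcp [ 0.6236 -0.1794  0.2694] grasp [ 0.6227 -0.1796  0.1144] xyaw -175.2 z [-0.005 -0.001 -1.   ] gap -0.0 F [-2.6  0.8  7.2] q [-0.4   0.52  0.03  1.08 -0.   -0.49]
tip [ 0.6226 -0.1797  0.0964]
```

View pics/c20.png

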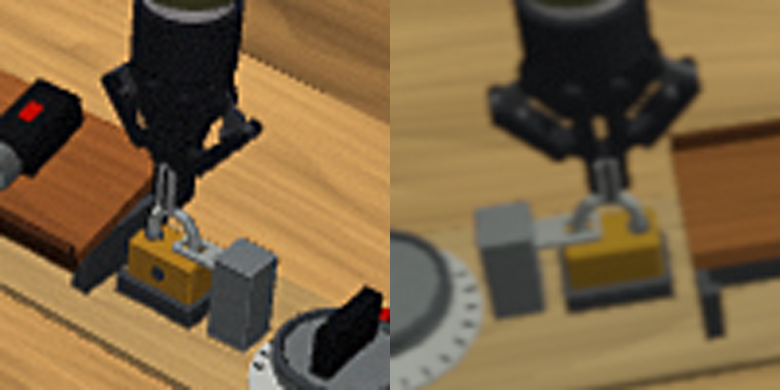

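```bash
python3 -m crank '[[0,0,1,0,0,0,0],[0,0,1,0,0,0,0],[0,0,0,0,0,0,0],[0,0,0,0,0,0,0],[0,0,-5,0,0,0,0],[0,0,-15,0,0,0,0],[0,0,-40,0,0,0,0],[0,0,-40,0,0,0,0]]' 
python3 - <<'E'
from h import *
p,M,g=report()
pair("c21",(300,170,400,270),(130,190,230,290))
E
```

```text
clock: 35.85
tcp_pos: [0.624, -0.1793, 0.3672]
orientation: [-0.004, -0.042, 0.999, 0.0]
wrist_force: [0.9, -0.1, 0.3]
finger_gap: 0.0002
t 35.85 tcp [ 0.624  -0.1793  0.3672] grasp [ 0.6228 -0.1793  0.2122] xyaw -175.21 z [-0.008 -0.    -1.   ] gap 0.0002 F [ 0.9 -0.1  0.3] q [-0.4   0.48  0.2   1.3  -0.   -0.49]
```

View pics/c21.png

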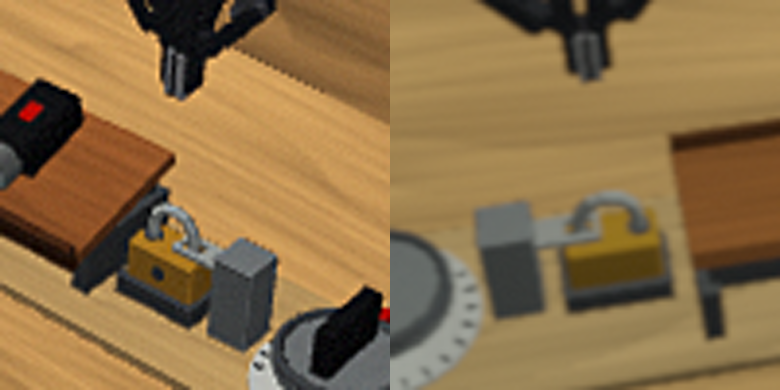

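View pics/c21side.png

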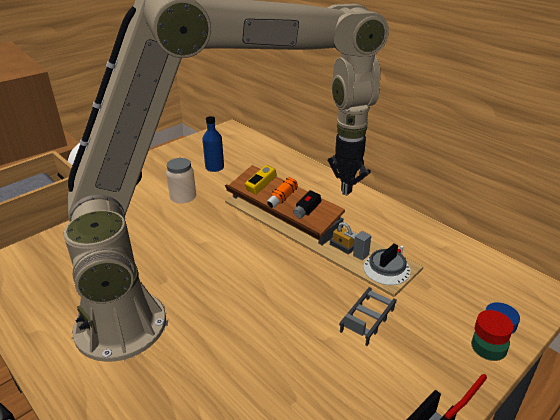

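View pics/c21scene.png

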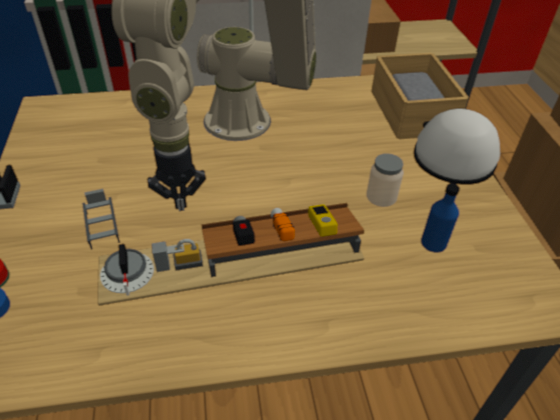

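```bash
python3 -m crank '[[0,0,-10,0,0,0,0],[0,0,0,0,0,0,0],[0,0,0,0,0,0,0],[0,0,0,0,0,0,0],[0,0,0,0,0,0,0],[0,0,0,0,0,0,0],[0,0,0,0,0,0,0],[0,0,0,0,0,0,0]]'; python3 - <<'E'
from h import *
cs=calibration("scene");cd=calibration("side")
print("bow top",tri(cs,(185.9,239.5),cd,(344.9,223.1)))
im,im2=read_camera("scene"),read_camera("side")
for k in ("orange","yellow","red"):
    for n,i in (("scene",im),("side",im2)):
        for st,ce,m in blobs(mask(i,*COL[k]),15):
            if 120<ce[0]<400 and ce[1]>150 and ce[1]<300: print(k,n,ce.round(1),toledge(onz(calibration(n),ce,.1)).round(0))
print(hand_in())
E
```

```text
clock: 36.95
tcp_pos: [0.6241, -0.1793, 0.3762]
orientation: [-0.003, -0.042, 0.999, -0.0]
wrist_force: [-0.4, 1.0, 0.6]
finger_gap: 0.0002
bow top (array([ 0.62231151, -0.18140764,  0.09496189]), np.float64(0.0035498464211346564))
orange scene [284.5 223. ] [ 2.  6. 22.]
orange side [283.3 187.2] [18. 12. 18.]
yellow scene [325.1 218.8] [  9. 109.  20.]
yellow scene [188.6 250.5] [  40. -235.   12.]
yellow side [260.3 177. ] [ 14. 108.  19.]
red scene [242.5 225.5] [-12. -97.  26.]
red side [307.3 197.9] [ 22. -83.  17.]
the job is handed in; nothing more can be done
None
```

The job is handed in at about 37 s on the robot's clock; `hand_in()` gives no verdict.

**What I did**
- **Gear:** Three pieces were out, with no multi-tool in any view. The headlamp, shovel grip and beacon now lie lengthwise up the slope, at about -100, 0 and +110 mm along the ledge.
- **Wheel:** I turned the handwheel about 111.5° by its grip bar and let go.
- **Shackle:** I pressed it down with the jaws shut and backed off.

**Last checks**
- **Gear:** The final pictures show all three pieces lying along the slope, clear of the gripper. My last colour-blob positions agree sideways to about 15 mm. Up the slope they are rough: the scene and side views disagree by up to 34 mm on the headlamp, because I cast both rays onto one assumed height. I relied on the gripper poses at release and the pictures instead.
- **Wheel:** The pointer stood in line with the index post in the wrist picture, and the tongue's loop was under the shackle's bow.
- **Shackle:** After I let go, the bow top measured 95 mm above the table, against 96 mm when home, so it is staying down.
- **Rest:** The jar, crampon and flask look unmoved in the pictures. The gripper hung free above the rack with almost no wrist force.

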